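# Put ball handles down into leaning totes

### The job

Put the two finished ball handles away, the red one first: each goes ball first down into the deep leaning tote whose rim has its colour, and is let go there. The balls are polished, so lower each handle gently along the tote until you feel it rest on the cushion, whose height you do not know, neither dropping it nor pressing it hard against the tote. Leave the bushing, the bottle and the spool where they are.

Things in the scene. Friction and masses are not known exactly. Their poses are not given: they have to be found in the camera images.
- red_handle: finished ball handle with a glossy red ball, standing ball down and shank up on the bench; 136 mm tall, 280 g (mass varies). Ball 60 mm in diameter, cut to a 36 mm flat foot underneath; above it a bare aluminium shank, 26 mm in diameter, from 50 to 136 mm above the foot. Origin: centre of the flat foot; z along the shank, away from the ball
- red_ball (a point): centre of the red handle's ball, 24 mm above its foot
- red_shank_end (a point): top end of the red handle's shank, 136 mm from the foot
- red_tote: deep blue tote with red rim and label, fixed in a stand, leaning 38 degrees to the robot's side. Origin: centre of its underside; z along its depth, out of the mouth, 38 degrees from vertical; y level; the wall at -x is the lower one, things lean on it. Inside 84 mm (x) by 150 mm (y), walls 5 mm, rim at z = 180 mm
- red_mouth (a point): centre of the red tote's mouth, at z = 180 mm of the tote, same axes. Inside, a black rubber cushion floor on springs (3 N per mm, 12 mm of travel) fills the whole section; its top lies anywhere from 90 to 150 mm below the mouth, differs between totes and is not measured
- yellow_handle: finished ball handle with a glossy yellow ball, standing ball down and shank up on the bench; 136 mm tall, 280 g (mass varies). Ball 60 mm in diameter, cut to a 36 mm flat foot underneath; above it a bare aluminium shank, 26 mm in diameter, from 50 to 136 mm above the foot. Origin: centre of the flat foot; z along the shank, away from the ball
- yellow_ball (a point): centre of the yellow handle's ball, 24 mm above its foot
- yellow_shank_end (a point): top end of the yellow handle's shank, 136 mm from the foot
- yellow_tote: deep blue tote with yellow rim and label, fixed in a stand, leaning 38 degrees to the robot's side. Origin: centre of its underside; z along its depth, out of the mouth, 38 degrees from vertical; y level; the wall at -x is the lower one, things lean on it. Inside 84 mm (x) by 150 mm (y), walls 5 mm, rim at z = 180 mm
- yellow_mouth (a point): centre of the yellow tote's mouth, at z = 180 mm of the tote, same axes. Inside, a black rubber cushion floor on springs (3 N per mm, 12 mm of travel) fills the whole section; its top lies anywhere from 90 to 150 mm below the mouth, differs between totes and is not measured
- bushing: loose brass bushing, 44 mm in diameter, 32 mm tall, standing between the handles; not part of the job. Origin: centre of its underside
- oil_bottle: white oil bottle with red cap, 52 mm in diameter, 130 mm tall, beyond the handles; not part of the job. Origin: centre of its underside
- wire_spool: copper-coloured spool, 68 mm in diameter, 44 mm tall, beyond the handles; not part of the job. Origin: centre of its underside
Not all that is in view belongs to the job. What is shaped like the part that bears yellow_tote but brown is not meant.

How it is judged (in metres and radians):
On the way, in this order (a step that is already met when the one before it is completed fails the run):
1. the red handle is let go and at rest, ball down, inside the red-rimmed tote, before the yellow one is (x of red_ball in the frame of red_tote between -0.042 and 0.042 m and y of red_ball in the frame of red_tote between -0.075 and 0.075 m and z of red_ball in the frame of red_tote between 0.02 and 0.125 m and angle between the z axis of red_handle and the z axis of red_tote, either way round below 0.8 rad and z of red_shank_end in the frame of red_tote above 0.09 m and linear speed of red_handle below 0.02 m/s and contact force between the fingers and red_handle below 0.05 N and not (x of yellow_ball in the frame of yellow_tote between -0.042 and 0.042 m and y of yellow_ball in the frame of yellow_tote between -0.075 and 0.075 m and z of yellow_ball in the frame of yellow_tote between 0.02 and 0.125 m and angle between the z axis of yellow_handle and the z axis of yellow_tote, either way round below 0.8 rad and z of yellow_shank_end in the frame of yellow_tote above 0.09 m and linear speed of yellow_handle below 0.02 m/s and contact force between the fingers and yellow_handle below 0.05 N)), for 0.2 s.
2. the yellow handle is let go and at rest, ball down, inside the yellow-rimmed tote (x of yellow_ball in the frame of yellow_tote between -0.042 and 0.042 m and y of yellow_ball in the frame of yellow_tote between -0.075 and 0.075 m and z of yellow_ball in the frame of yellow_tote between 0.02 and 0.125 m and angle between the z axis of yellow_handle and the z axis of yellow_tote, either way round below 0.8 rad and z of yellow_shank_end in the frame of yellow_tote above 0.09 m and linear speed of yellow_handle below 0.02 m/s and contact force between the fingers and yellow_handle below 0.05 N), for 0.2 s.
At the end, for the whole second after the job is handed in: both handles are let go and still (under 0.02 m/s), each in the tote of its colour, ball end down: ball centre between the walls and 20 to 125 mm above the underside, handle within 0.8 rad of the tote's axis, shank end 90 mm or more above the underside (all of step 2 and x of red_ball in the frame of red_tote between -0.042 and 0.042 m and y of red_ball in the frame of red_tote between -0.075 and 0.075 m and z of red_ball in the frame of red_tote between 0.02 and 0.125 m and angle between the z axis of red_handle and the z axis of red_tote, either way round below 0.8 rad and z of red_shank_end in the frame of red_tote above 0.09 m and linear speed of red_handle below 0.02 m/s and contact force between the fingers and red_handle below 0.05 N); the robot touches nothing.
It fails at once if the red handle is pressed against its tote with more than 12 N while it is held (contact force between red_handle and red_tote above 12 N and contact force between the fingers and red_handle above 0.3 N).
It fails at once if the red handle is dropped or knocked: it moves faster than 0.3 m/s with no finger on it (a fall of about 6 mm) (contact force between each of the arm, the fingers and red_handle below 0.05 N and linear speed of red_handle above 0.3 m/s).
It fails at once if the yellow handle is pressed against its tote with more than 12 N while it is held (contact force between yellow_handle and yellow_tote above 12 N and contact force between the fingers and yellow_handle above 0.3 N).
It fails at once if the yellow handle is dropped or knocked: it moves faster than 0.3 m/s with no finger on it (a fall of about 6 mm) (contact force between each of the arm, the fingers and yellow_handle below 0.05 N and linear speed of yellow_handle above 0.3 m/s).
It fails at once if the bushing, the bottle or the spool is moved by more than 25 mm (distance of any of bushing, oil_bottle, wire_spool from where it was at the start of the episode above 0.025 m).
It also fails if it takes over 66 s, if anything falls off the work surface, if the arm or the gripper's body presses on something with over 40 N, if the wrist force passes 120 N, or if a joint passes its speed limit or range.

### The arm

A 6-joint arm with a two-finger parallel gripper is mounted at the origin on the work surface. World frame = base frame: x ahead of the robot, y to its left, z up, the work surface at z = 0. Lengths are in m, angles in degrees, forces in N, time in s.
With the tool pointing down it reaches from about 0.275 to 0.875 m from the base axis. Payload 12.5 kg.
Tool frame: the origin (TCP) lies on the centre line of the jaws, within the pads' length; the fingertips stand 25 mm ahead of it and the grasp point (between the pads) lies 6 mm ahead of it; z points along the fingers, y is the line along which they close (so a half turn about z gives the same grasp; the last joint's range is limited). The gripper opens to 85 mm and grips with 20 to 120 N. Pads are 22 mm wide; open, the fingers measure 114 mm over their backs; the gripper's body (76 mm by 85 mm) begins 54 mm behind the grasp point. The pads swing forward as they close: fully open they stand 13 mm farther back than shut.
Start: joints at [-4.847, 20.094, 94.641, -0, 65.266, -4.847], TCP at [0.55, 0, 0.256] pointing down, gripper open.
Joint ranges: [-157.81, 157.81], [-45, 120.19], [0.68, 151.7], [-89.99, 269.99], [4.06, 180], [-164.3, 164.3]. Speed limits (degrees/s): [127.2, 127.2, 159.86, 180, 180, 180].

### API

Orientations are given as a 3x3 rotation matrix whose columns are the frame's x, y, z axes.
In Python, from station import read_state, capture, camera_model, finish_job, cut_out, place_of gives the robot as it stands. The module is installed in compiled form; this text tells all that it offers.
- The arm moves only by the tool carry_out, never from a script. Its arguments are lists of equal length, an entry for each row: "translation": the shift along the world's x, y, z in m, a list of three; "twist": the turn, a rotation vector about the world's x, y, z in degrees, a list of three. A call has 1 to 20 rows; each row shifts and turns the commanded pose from where the row before left it; what a row does not reach is not made up. A row lasts 1/10 s, in which the tool goes at most 50 mm and 8.59 degrees, less where a joint would pass 70% of its speed; a pose out of reach is approached as far as the arm can. A call is refused whole if a number of a shift passes 0.05 or a number of a turn 8.59, either way. A call with a gripper value outside its range is refused whole. "grip" is the finger opening in m, from 0 to 0.0854, set as the call begins (left out, the last holds). The fingers move at their own pace and stop on an object; the grip force is fixed at half the most. Time passes only in rows, so rows that do not move let the fingers close. It gives the time, the measured TCP pose, the force, the opening and the grip force at its end, in the units of the state.
- read_state(): the state, without advancing time (a new reading comes with each control period).
- capture(name): name is "scene" or "side" or "wrist"; returns the picture (420x560x3 uint8, red, green, blue); there is no depth.
- camera_model(name): a dict with "camera_matrix" (3x3 intrinsics, pixels), "rvec" (rotation vector, rad) and "tvec" (3), from world to camera coordinates, as OpenCV has them. Camera axes: x right, y down, z forward; pixel columns grow to the right and rows downward; lengths in m; the calibration is good to about 2 mm. A picture is of the moment at which its call begins: read the wrist's pose just before it. camera_model takes no time and is no camera call; for the wrist camera it gives the pose at the moment of the call.
- finish_job(): hands the job in; it is judged then, once.
Trained networks look in the newest picture that a camera, given by its name, has taken for a name from the list of things; names that differ only in an ending like _2 or _b are one class to them, and where a whole thing is asked for, a point or a joint stands for the part that bears it (a point fixed in the world has none). Each returns a list of dicts, best first, with "score" (0 to 1); they miss things now and then, are a little off and sometimes report something else, mostly with a low value. They report only what shows in the picture. A call takes as long as a camera call. They do not tell look-alikes from the thing itself.
- cut_out(camera, target): "region" (420x560 bool, what is visible of it).
- place_of(camera, target): "point" ([x, y, z] in m, in world coordinates, good to about 4 mm: a listed point, or the origin of a listed thing).
The state is a dict: "time_s": time; "joint_pos": joint angles; "qd": joint speeds; "joint_torque": joint torques, N m; "ee_pos": TCP position; "ee_rot": TCP orientation; "ft_force": force on the tool from outside, world axes, zero at the start; "torque": the same for the moment, N m; "finger_gap": opening from 0.0 (shut) to 1.0 (fully open); "grip_force": force on a finger pad.
Only numpy, scipy, OpenCV 4.12 (cv2) and the standard library are available. Lean on these libraries where they do the work, as an engineer would, in place of code of your own. Each camera call takes 0.05 s, during which the arm holds its last target. There are 200 camera calls.

## Working session

There is one attempt and no reset: what is moved stays moved. The work goes in short steps, Python scripts to look and compute and a tool call to move; the robot and the scene stay as the last step left them, time stands still between calls to the robot, and variables do not carry over. Pictures are saved under pics/ and viewed, at most 10 in all, crops included, and the job is handed in when it is done.

Besides the shell and the picture viewer there is one more tool, called in YAML: its name, and indented under it one key for each argument. carry_out: Moves the arm, as the interface text tells. Its arguments: {"type":"object","properties":{"translation":{"type":"array","items":{"type":"array","items":{"type":"number"}}},"twist":{"type":"array","items":{"type":"array","items":{"type":"number"}}},"grip":{"type":"number"}},"required":["translation","twist"]}

```bash
mkdir -p pics; cat > h.py <<'E'
import numpy as np,cv2
from station import *
def save(cam,fn):
    im=capture(cam); cv2.imwrite('pics/'+fn,im[:,:,::-1]); return im
def proj(cam,P):
    m=camera_model(cam)
    return cv2.projectPoints(np.array(P,float).reshape(-1,3),np.array(m['rvec'],float),np.array(m['tvec'],float),np.array(m['camera_matrix'],float),None)[0].reshape(-1,2)
E
python3 - <<'E'
from h import *
ims=[save(c,c+'1.png') for c in('scene','side')]
for c in('scene','side'):
  m=camera_model(c);R=cv2.Rodrigues(np.array(m['rvec'],float))[0];print(c,(-R.T@np.array(m['tvec']).ravel()).round(3))
  for t in('red_handle','red_ball','red_shank_end','red_tote','red_mouth','yellow_handle','yellow_ball','yellow_shank_end','yellow_tote','yellow_mouth','bushing','oil_bottle','wire_spool'):
    print(c,t,[(round(d['score'],2),np.round(d['point'],3).tolist(),proj(c,d['point']).round().tolist()) for d in place_of(c,t)[:3]])
s=read_state();print(s['time_s'],s['ft_force'],s['ee_rot'])
E
```

```text
scene [ 1.488 -0.282  0.874]
scene red_handle [(0.88, [0.477, -0.041, 0.0], [[299.0, 246.0]])]
scene red_ball [(0.57, [0.48, -0.044, 0.022], [[299.0, 240.0]])]
scene red_shank_end [(0.79, [0.481, -0.04, 0.132], [[302.0, 207.0]])]
scene red_tote [(0.7, [0.695, 0.308, 0.046], [[461.0, 277.0]])]
scene red_mouth []
scene yellow_handle []
scene yellow_ball [(0.74, [0.649, 0.038, 0.027], [[346.0, 280.0]])]
scene yellow_shank_end [(0.84, [0.651, 0.034, 0.139], [[349.0, 245.0]]), (0.66, [0.481, -0.036, 0.022], [[302.0, 240.0]])]
scene yellow_tote [(0.81, [0.226, -0.326, 0.048], [[189.0, 187.0]]), (0.76, [0.623, -0.284, 0.042], [[210.0, 281.0]]), (0.74, [0.589, -0.544, 0.047], [[97.0, 280.0]])]
scene yellow_mouth []
scene bushing [(0.77, [0.555, 0.01, -0.003], [[324.0, 264.0]])]
scene oil_bottle [(0.83, [0.768, 0.079, -0.002], [[376.0, 325.0]])]
scene wire_spool [(0.57, [0.768, -0.114, -0.001], [[292.0, 334.0]])]
side [-0.083 -0.938  0.795]
side red_handle [(0.72, [0.483, -0.038, -0.0], [[274.0, 240.0]])]
side red_ball [(0.68, [0.481, -0.039, 0.023], [[274.0, 234.0]]), (0.3, [0.656, 0.035, 0.
[... 506 characters left out ...]
.23, -0.324, 0.053], [[246.0, 326.0]]), (0.86, [0.589, -0.536, 0.045], [[437.0, 321.0]]), (0.76, [0.618, -0.289, 0.046], [[370.0, 257.0]])]
side yellow_mouth [(0.94, [0.115, -0.335, 0.19], [[192.0, 304.0]]), (0.58, [0.512, -0.293, 0.188], [[343.0, 226.0]]), (0.58, [0.487, -0.536, 0.188], [[415.0, 291.0]])]
side bushing [(0.53, [0.554, 0.009, -0.001], [[285.0, 225.0]])]
side oil_bottle [(0.62, [0.763, 0.079, 0.002], [[325.0, 195.0]])]
side wire_spool [(0.51, [0.767, -0.11, -0.002], [[364.0, 222.0]])]
1.4 [ 0.93795986 -0.15000096 -0.30410096] [[-4.68203233e-06  9.99999999e-01 -4.34910403e-05]
 [ 1.00000000e+00  4.68207100e-06  8.89103533e-07]
 [ 8.89307161e-07 -4.34910362e-05 -9.99999999e-01]]
```

View pics/scene1.png

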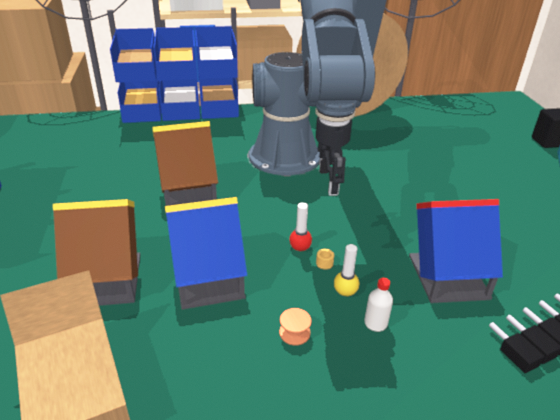

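View pics/side1.png

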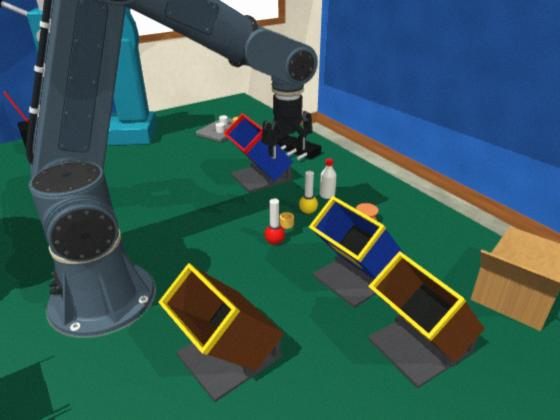

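The scene picture shows the red handle at (300,240) and the yellow one at (347,283). The red tote is at (460,240). The genuine yellow tote is the blue one at (207,245); the brown look-alikes are at (187,155) and (95,240). The side picture shows the open mouths: red at (243,132), blue/yellow at (345,228). Next I'll fit the tote yaw from the rim colour.

```bash
cat > fit.py <<'E'
from h import *
from scipy.optimize import least_squares
a=np.radians(38);s,c=np.sin(a),np.cos(a)
def axes(yaw):
    Rz=cv2.Rodrigues(np.array([0,0,yaw]))[0]
    return Rz@np.array([[c,0,-s],[0,1,0],[s,0,c]])
im=cv2.imread('pics/side1.png');hsv=cv2.cvtColor(im,cv2.COLOR_BGR2HSV)
for n,box,hr,o in(('red',(220,105,266,158),(170,8),(.695,.308,.046)),('yellow',(305,190,388,262),(22,35),(.62,-.287,.046))):
    h,S,v=cv2.split(hsv.astype(int))
    m=((h>=hr[0])|(h<=hr[1])) if hr[0]>hr[1] else (h>=hr[0])&(h<=hr[1])
    m&=(S>130)&(v>80); M=np.zeros_like(m);M[box[1]:box[3],box[0]:box[2]]=1;m&=M.astype(bool)
    pts=np.argwhere(m)[:,::-1].astype(np.float32)
    hull=cv2.convexHull(pts); q=cv2.approxPolyDP(hull,4,True).reshape(-1,2)
    print(n,len(pts),q.tolist())
    H=hull.reshape(-1,2)
    def corners(p):
        A=axes(p[2]); O=np.array([p[0],p[1],o[2]])
        return np.array([O+A@np.array([x*(.047+p[3]),y*(.080+p[3]),.18]) for x,y in((1,1),(1,-1),(-1,-1),(-1,1))])
    def res(p):
        Q=proj('side',corners(p)).astype(np.float32).reshape(-1,1,2)
        return np.array([cv2.pointPolygonTest(Q,(float(x),float(y)),True) for x,y in H]+[p[3]*300]
          +[-cv2.pointPolygonTest(hull,(float(x),float(y)),True)*.7 for x,y in Q.reshape(-1,2)]+[(p[0]-o[0])*200,(p[1]-o[1])*200])
    r=least_squares(res,[o[0],o[1],0,0],x_scale=[.01,.01,.1,.002],diff_step=1e-3,loss='soft_l1')
    print(r.x[:2].round(4),'yaw',np.degrees(r.x[2]).round(2),'lip',r.x[3].round(4),'cost',r.cost.round(2),'mouth',(np.r_[r.x[:2],o[2]]+axes(r.x[2])[:,2]*.18).round(4)); print(proj('side',corners(r.x)).round(1).tolist())
E
python3 fit.py
```

```text
red 365 [[262.0, 128.0], [261.0, 137.0], [246.0, 153.0], [224.0, 134.0], [242.0, 113.0]]
[0.6956 0.3018] yaw -2.2 lip 0.0016 cost 6.63 mouth [0.5849 0.3061 0.1878]
[[241.8, 113.4], [265.2, 129.6], [244.6, 152.3], [222.7, 134.4]]
yellow 1160 [[385.0, 228.0], [360.0, 261.0], [352.0, 261.0], [309.0, 227.0], [305.0, 198.0], [333.0, 196.0]]
[ 0.6196 -0.2871] yaw 5.54 lip 0.0051 cost 48.6 mouth [ 0.5093 -0.2978  0.1878]
[[331.3, 194.7], [385.7, 225.9], [357.2, 263.8], [305.3, 228.6]]
```

carry_out:
  translation:
    - [-0.007,-0.004,0]
    - [-0.007,-0.004,0]
    - [-0.007,-0.004,0]
    - [-0.007,-0.004,0]
    - [-0.007,-0.004,0]
    - [-0.007,-0.004,0]
    - [-0.007,-0.004,0]
    - [-0.007,-0.004,0]
    - [-0.007,-0.004,0]
    - [-0.006,-0.004,0]
    - [0,0,0]
    - [0,0,0]
  twist:
    - [0,0,-8.5]
    - [0,0,-8.5]
    - [0,0,-8.5]
    - [0,0,-8.5]
    - [0,0,-8.5]
    - [0,0,-8.5]
    - [0,0,-8.5]
    - [0,0,-8.5]
    - [0,0,-8.5]
    - [0,0,-8.5]
    - [0,0,-5]
    - [0,0,0]
  grip: 0.0854

```text
time_s: 2.6
ee_pos: [0.4809, -0.0401, 0.2564]
ee_rot: [[1.0, -0.001, 0.0], [-0.001, -1.0, -0.0], [0.0, 0.0, -1.0]]
ft_force: [0.9, 0.2, -0.6]
finger_gap: 0.999
grip_force: 0.0
```

carry_out:
  translation:
    - [0,0,-0.03]
    - [0,0,-0.03]
    - [0,0,-0.03]
    - [0,0,-0.02]
    - [0,0,-0.013]
    - [0,0,-0.01]
    - [0,0,0]
    - [0,0,0]
  twist:
    - [0,0,0]
    - [0,0,0]
    - [0,0,0]
    - [0,0,0]
    - [0,0,0]
    - [0,0,0]
    - [0,0,0]
    - [0,0,0]

```text
time_s: 3.4
ee_pos: [0.4813, -0.04, 0.1237]
ee_rot: [[1.0, 0.001, 0.0], [0.001, -1.0, -0.0], [0.0, 0.0, -1.0]]
ft_force: [0.0, -0.6, -0.0]
finger_gap: 0.995
grip_force: 0.0
```

```bash
python3 - <<'E'
from h import *
save('side','side1.png')
for t in('red_tote','red_mouth','yellow_tote','yellow_mouth','red_handle','red_shank_end'): print(t,[(round(d['score'],2),np.round(d['point'],3).tolist()) for d in place_of('side',t)[:3]])
print(read_state()['ee_pos'])
E
sed -i 's/(305,190,388,262)/(318,190,388,268)/; s/(220,105,266,158)/(215,105,272,160)/' fit.py
sed -i "s/    pts=np/    k,L,st,_=cv2.connectedComponentsWithStats(m.astype(np.uint8));m=L==1+np.argmax(st[1:,4])\n    pts=np/" fit.py; sed -i 's/318,190/300,190/' fit.py; python3 fit.py
```

```text
red_tote []
red_mouth [(0.88, [0.586, 0.31, 0.19])]
yellow_tote [(0.92, [0.229, -0.326, 0.051]), (0.73, [0.619, -0.286, 0.044]), (0.66, [0.586, -0.538, 0.046])]
yellow_mouth [(0.84, [0.117, -0.34, 0.187]), (0.62, [0.514, -0.291, 0.188]), (0.56, [0.487, -0.538, 0.188])]
red_handle [(0.86, [0.482, -0.038, 0.001])]
red_shank_end [(0.69, [0.482, -0.037, 0.137]), (0.44, [0.482, -0.04, 0.022])]
[ 0.48112563 -0.03999466  0.12363402]
red 239 [[257.0, 141.0], [245.0, 153.0], [224.0, 132.0], [238.0, 119.0]]
[0.6881 0.2987] yaw -0.0 lip -0.0029 cost 13.78 mouth [0.5773 0.2987 0.1878]
[[239.6, 116.0], [263.4, 131.1], [245.0, 152.1], [222.5, 135.5]]
yellow 928 [[385.0, 228.0], [359.0, 261.0], [309.0, 225.0], [333.0, 196.0]]
[ 0.6236 -0.2864] yaw 5.98 lip 0.0027 cost 4.36 mouth [ 0.5134 -0.2979  0.1878]
[[332.5, 195.5], [385.7, 225.6], [358.8, 261.7], [307.9, 227.9]]
```

View pics/side1.png

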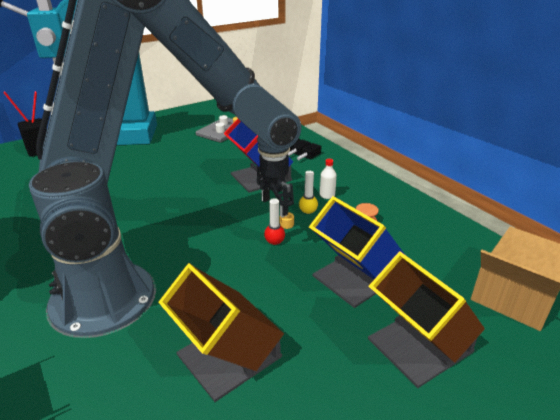

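The gripper straddles the red shank at (273,212), clear of the bushing. I'll close and lift a little.

carry_out:
  translation:
    - [0,0,0]
    - [0,0,0]
    - [0,0,0]
    - [0,0,0]
    - [0,0,0]
    - [0,0,0]
    - [0,0,0]
    - [0,0,0]
  twist:
    - [0,0,0]
    - [0,0,0]
    - [0,0,0]
    - [0,0,0]
    - [0,0,0]
    - [0,0,0]
    - [0,0,0]
    - [0,0,0]
  grip: 0.0

```text
time_s: 4.55
ee_pos: [0.4811, -0.04, 0.1235]
ee_rot: [[1.0, -0.0, 0.0], [-0.0, -1.0, -0.0], [0.0, 0.0, -1.0]]
ft_force: [-0.8, 0.0, 5.7]
finger_gap: 0.287
grip_force: 58.8
```

carry_out:
  translation:
    - [0,0,0.01]
    - [0,0,0.03]
    - [0,0,0.04]
    - [0,0,0.04]
    - [0,0,0.04]
    - [0,0,0.03]
    - [0,0,0.03]
    - [0,0,0]
    - [0,0,0]
  twist:
    - [0,0,0]
    - [0,0,0]
    - [0,0,0]
    - [0,0,0]
    - [0,0,0]
    - [0,0,0]
    - [0,0,0]
    - [0,0,0]
    - [0,0,0]

```text
time_s: 5.45
ee_pos: [0.4806, -0.0399, 0.343]
ee_rot: [[1.0, -0.0, -0.0], [-0.0, -1.0, 0.0], [-0.0, -0.0, -1.0]]
ft_force: [-0.5, -0.3, -2.4]
finger_gap: 0.292
grip_force: 59.2
```

```bash
python3 - <<'E'
from h import *
save('side','side2.png');save('scene','scene2.png')
for c in('side','scene'):
 for t in('red_tote','red_mouth','red_handle','red_ball','red_shank_end'): print(c,t,[(round(d['score'],2),np.round(d['point'],3).tolist()) for d in place_of(c,t)[:3]])
print({k:np.round(v,3) for k,v in read_state().items() if k in('ee_pos','time_s','grip_force','finger_gap','ft_force')})
E
sed -i 's/side1.png/side2.png/' fit.py;python3 fit.py
```

```text
side red_tote [(0.81, [0.693, 0.303, 0.043])]
side red_mouth [(0.7, [0.656, 0.036, 0.0]), (0.68, [0.586, 0.311, 0.189])]
side red_handle [(0.85, [0.481, -0.036, 0.221])]
side red_ball [(0.96, [0.482, -0.042, 0.243])]
side red_shank_end [(0.8, [0.477, -0.04, 0.356])]
scene red_tote [(0.85, [0.694, 0.306, 0.042])]
scene red_mouth []
scene red_handle [(0.59, [0.477, -0.04, 0.219])]
scene red_ball [(0.59, [0.477, -0.04, 0.244])]
scene red_shank_end [(0.76, [0.48, -0.038, 0.353]), (0.59, [0.769, 0.078, 0.005])]
{'time_s': np.float64(6.05), 'ee_pos': array([ 0.481, -0.04 ,  0.343]), 'ft_force': array([-0.424, -0.197, -2.71 ]), 'grip_force': np.float64(59.157), 'finger_gap': np.float64(0.287)}
red 378 [[265.0, 131.0], [246.0, 153.0], [224.0, 134.0], [242.0, 113.0]]
[0.696  0.3007] yaw -1.39 lip 0.0025 cost 4.24 mouth [0.5852 0.3034 0.1878]
[[241.9, 113.4], [266.3, 129.6], [245.5, 152.8], [222.6, 134.9]]
yellow 927 [[385.0, 228.0], [359.0, 261.0], [309.0, 225.0], [333.0, 196.0]]
[ 0.6236 -0.2969] yaw 0.0 lip 0.0055 cost 17.21 mouth [ 0.5128 -0.2969  0.1878]
[[335.9, 193.6], [385.6, 227.3], [354.1, 263.7], [307.7, 226.1]]
```

```bash
cat > plan.py <<'E'
from h import *
import sys
a=np.radians(38);s,c=np.sin(a),np.cos(a)
T={'red':(np.array([.5855,.308,.188]),-2.),'yellow':(np.array([.513,-.296,.188]),6.)}
def frame(n):
    m,y=T[n];A=cv2.Rodrigues(np.array([0,0,np.radians(y)]))[0]@np.array([[c,0,-s],[0,1,0],[s,0,c]]);return m,A
def tcp(n,x,z,tilt=6,L=.0995):  # ball at tote x, z rel mouth
    m,A=frame(n);t=np.radians(tilt);return m+A@np.array([x,0,z])+L*(A@np.array([-np.sin(t),0,np.cos(t)]))
def ball(n,tilt=6,L=.0995):  # ball in mouth frame from measured pose
    st=read_state();m,A=frame(n);b=np.array(st['ee_pos'])+L*np.array(st['ee_rot'])[:,2];return A.T@(b-m)
if __name__=='__main__':
    n=sys.argv[1];p=np.array(read_state()['ee_pos'])
    for x,z in((-.004,.05),(-.004,-.03)): q=tcp(n,x,z);print(x,z,q.round(4),(q-p).round(4))
    print('tote axes\n',frame(n)[1].round(4), 'ball now',ball(n).round(4))
E
python3 plan.py red
```

```text
-0.004 0.05 [0.4825 0.3116 0.2965] [ 0.0015  0.3516 -0.0467]
-0.004 -0.03 [0.5317 0.3099 0.2335] [ 0.0507  0.3499 -0.1097]
tote axes
 [[ 0.7875  0.0349 -0.6153]
 [-0.0275  0.9994  0.0215]
 [ 0.6157  0.      0.788 ]] ball now [-0.0385 -0.3514  0.1007]
```

carry_out:
  translation:
    - [0,0.02,0]
    - [0,0.03,0]
    - [0,0.03,0]
    - [0,0.03,0]
    - [0,0.03,0]
    - [0,0.03,0]
    - [0,0.03,0]
    - [0,0.03,0]
    - [0,0.03,0]
    - [0,0.03,0]
    - [0,0.03,0]
    - [0,0.02,0]
    - [0,0.0116,0]
    - [0.0015,0,-0.017]
    - [0,0,-0.02]
    - [0,0,-0.01]
    - [0,0,0]
    - [0,0,0]
  twist:
    - [0,-4,0]
    - [0,-4,0]
    - [0,-4,0]
    - [0,-4,0]
    - [0,-4,0]
    - [0,-4,0]
    - [0,-4,0]
    - [0,-4,0]
    - [0,-4,0]
    - [0,-4,0]
    - [0,-4,0]
    - [0,0,-2]
    - [0,0,0]
    - [0,0,0]
    - [0,0,0]
    - [0,0,0]
    - [0,0,0]
    - [0,0,0]

```text
time_s: 7.85
ee_pos: [0.4891, 0.3065, 0.3078]
ee_rot: [[0.734, -0.024, 0.679], [-0.017, -1.0, -0.018], [0.679, 0.002, -0.734]]
ft_force: [0.5, -0.6, -2.5]
finger_gap: 0.293
grip_force: 59.4
```

```bash
python3 plan.py red; python3 - <<'E'
from h import *
save('side','side3.png')
for t in('red_tote','red_mouth','red_ball','red_shank_end'): print(t,[(round(d['score'],2),np.round(d['point'],3).tolist()) for d in place_of('side',t)[:3]])
print(read_state()['ft_force'])
E
```

```text
-0.004 0.05 [0.4825 0.3116 0.2965] [-0.0066  0.0051 -0.0113]
-0.004 -0.03 [0.5317 0.3099 0.2335] [ 0.0427  0.0034 -0.0743]
tote axes
 [[ 0.7875  0.0349 -0.6153]
 [-0.0275  0.9994  0.0215]
 [ 0.6157  0.      0.788 ]] ball now [ 0.0062 -0.0043  0.0546]
red_tote [(0.95, [0.691, 0.306, 0.044])]
red_mouth [(0.68, [0.584, 0.31, 0.19])]
red_ball [(0.56, [0.555, 0.305, 0.232])]
red_shank_end [(0.57, [0.483, 0.31, 0.316])]
[-0.33448009  0.84638469 -2.65880581]
```

View pics/side3.png

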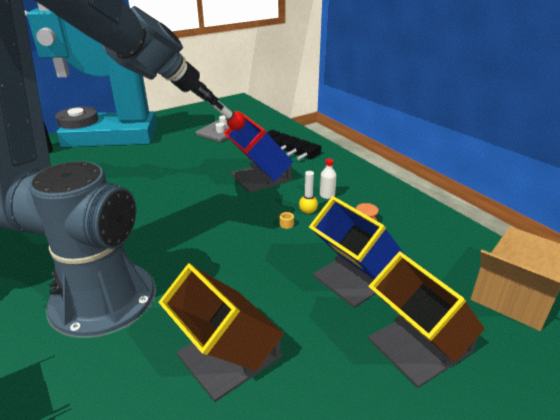

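The ball hangs just above the red mouth at (236,122). I'll align it and enter along the axis.

carry_out:
  translation:
    - [-0.0033,0.0025,-0.0057]
    - [-0.0033,0.0025,-0.0056]
    - [0.0,0,0]
    - [0.003,-0.0001,-0.0038]
    - [0.0049,-0.0002,-0.0063]
    - [0.0049,-0.0002,-0.0063]
    - [0.0049,-0.0002,-0.0063]
    - [0,0,0]
    - [0,0,0]
  twist:
    - [0,0,0]
    - [0,-0.6,0]
    - [0,-0.6,0]
    - [0,0,0]
    - [0,0,0]
    - [0,0,0]
    - [0,0,0]
    - [0,0,0]
    - [0,0,0]

```text
time_s: 9.0
ee_pos: [0.5077, 0.3056, 0.2871]
ee_rot: [[0.738, -0.01, 0.674], [-0.005, -1.0, -0.009], [0.674, 0.003, -0.738]]
ft_force: [0.7, -0.4, -2.9]
finger_gap: 0.29
grip_force: 59.4
```

```bash
python3 plan.py red
```

```text
-0.004 0.05 [0.4825 0.3116 0.2965] [-0.0252  0.006   0.0094]
-0.004 -0.03 [0.5317 0.3099 0.2335] [ 0.024   0.0043 -0.0537]
tote axes
 [[ 0.7875  0.0349 -0.6153]
 [-0.0275  0.9994  0.0215]
 [ 0.6157  0.      0.788 ]] ball now [ 0.0075 -0.0037  0.0267]
```

```bash
python3 -c "
from h import *
s=read_state();print(np.round(s['joint_pos'],2),np.round(s['qd'],2),np.round(s['ee_pos'],4))"
```

```text
[ 35.89  13.35 108.99 -50.3   31.56 164.24] [ 0.34 -0.8  -0.1   0.04  0.04  0.02] [0.5077 0.3056 0.2871]
```

Joint 6 is at its limit. I'll back out a little and turn a half turn about the tool axis, which gives the same grasp.

carry_out:
  translation:
    - [-0.006,0,0.008]
    - [-0.006,0,0.008]
    - [-0.006,0,0.008]
    - [0,0,0]
    - [0,0,0]
    - [0,0,0]
    - [0,0,0]
    - [0,0,0]
    - [0,0,0]
    - [0,0,0]
    - [0,0,0]
    - [0,0,0]
    - [0,0,0]
  twist:
    - [0,0,0]
    - [-5.74,0.08,6.28]
    - [-5.74,0.08,6.28]
    - [-5.74,0.08,6.28]
    - [-5.74,0.08,6.28]
    - [-5.74,0.08,6.28]
    - [-5.74,0.08,6.28]
    - [-5.74,0.08,6.28]
    - [-5.74,0.08,6.28]
    - [-5.74,0.08,6.28]
    - [-5.74,0.08,6.28]
    - [-5.74,0.08,6.28]
    - [0,0,0]

```text
time_s: 10.3
ee_pos: [0.4892, 0.3059, 0.3123]
ee_rot: [[-0.039, 0.737, 0.674], [0.998, 0.06, -0.009], [-0.047, 0.673, -0.738]]
ft_force: [-0.8, -0.4, -1.5]
finger_gap: 0.29
grip_force: 59.5
```

carry_out:
  translation:
    - [0,0,0]
    - [0,0,0]
    - [0,0,0]
    - [0,0,0]
    - [0,0,0]
    - [0,0,0]
    - [0,0,0]
    - [0,0,0]
    - [0,0,0]
    - [0,0,0]
    - [0,0,0]
    - [0,0,0]
  twist:
    - [-5.74,0.08,6.28]
    - [-5.74,0.08,6.28]
    - [-5.74,0.08,6.28]
    - [-5.74,0.08,6.28]
    - [-5.74,0.08,6.28]
    - [-5.74,0.08,6.28]
    - [-5.74,0.08,6.28]
    - [-5.74,0.08,6.28]
    - [-5.74,0.08,6.28]
    - [-5.74,0.08,6.28]
    - [0,0,0]
    - [0,0,0]

```text
time_s: 11.5
ee_pos: [0.4894, 0.3058, 0.3118]
ee_rot: [[-0.737, 0.033, 0.675], [0.035, 0.999, -0.01], [-0.675, 0.016, -0.738]]
ft_force: [-0.9, -0.2, -3.4]
finger_gap: 0.286
grip_force: 59.5
```

```bash
cat >> plan.py <<'E'
    st=read_state();R=np.array(st['ee_rot']);m,A=frame(n);t=np.radians(6)
    zt=-(A@np.array([-np.sin(t),0,np.cos(t)]));yt=A[:,1]*np.sign(A[:,1]@R[:,1]);G=np.c_[np.cross(yt,zt),yt,zt]
    print('twist needed',np.degrees(cv2.Rodrigues(G@R.T)[0].ravel()).round(2),'J',np.round(st['joint_pos'],1),'F tote',(A.T@np.array(st['ft_force'])).round(2))
E
python3 plan.py red
```

```text
-0.004 0.05 [0.4825 0.3116 0.2965] [-0.0069  0.0058 -0.0153]
-0.004 -0.03 [0.5317 0.3099 0.2335] [ 0.0423  0.0041 -0.0783]
tote axes
 [[ 0.7875  0.0349 -0.6153]
 [-0.0275  0.9994  0.0215]
 [ 0.6157  0.      0.788 ]] ball now [ 0.0083 -0.0042  0.0574]
twist needed [-0.98 -1.54 -0.15] J [ 37.3  10.1 109.2 -47.3  34.6 -16.7] F tote [-2.8  -0.23 -2.13]
```

carry_out:
  translation:
    - [-0.0035,0.003,-0.0077]
    - [-0.0034,0.0028,-0.0076]
    - [0,0,0]
    - [0,0,0]
  twist:
    - [-0.5,-0.77,-0.08]
    - [-0.48,-0.77,-0.07]
    - [0,0,0]
    - [0,0,0]

```text
time_s: 11.9
ee_pos: [0.4827, 0.3117, 0.2964]
ee_rot: [[-0.719, 0.032, 0.694], [0.021, 0.999, -0.024], [-0.694, -0.003, -0.72]]
ft_force: [0.6, -0.0, -1.8]
finger_gap: 0.291
grip_force: 59.5
```

```bash
python3 plan.py red; python3 - <<'E'
from h import *
for c in('side','scene'):
  capture(c)
  for t in('red_tote','red_mouth','red_ball'): print(t,[(round(d['score'],2),np.round(d['point'],3).tolist()) for d in place_of(c,t)[:2]])
E
```

```text
-0.004 0.05 [0.4825 0.3116 0.2965] [-0.0002 -0.0001  0.0001]
-0.004 -0.03 [0.5317 0.3099 0.2335] [ 0.049  -0.0018 -0.0629]
tote axes
 [[ 0.7875  0.0349 -0.6153]
 [-0.0275  0.9994  0.0215]
 [ 0.6157  0.      0.788 ]] ball now [-0.004   0.0001  0.0498]
twist needed [ 0.16 -0.04 -0.18] J [ 39.2  11.4 110.7 -54.   34.4  -9.4] F tote [-0.66 -0.01 -1.76]
red_tote [(0.73, [0.554, 0.01, 0.003]), (0.57, [0.691, 0.306, 0.046])]
red_mouth [(0.66, [0.585, 0.314, 0.193])]
red_ball [(0.74, [0.551, 0.311, 0.223])]
red_tote [(0.97, [0.696, 0.304, 0.044])]
red_mouth []
red_ball [(0.87, [0.554, 0.31, 0.224])]
```

Exactly on target. I'll enter 80 mm.

carry_out:
  translation:
    - [0.0025,-0.0001,-0.0031]
    - [0.0049,-0.0002,-0.0063]
    - [0.0049,-0.0002,-0.0063]
    - [0.0049,-0.0002,-0.0063]
    - [0.0049,-0.0002,-0.0063]
    - [0.0049,-0.0002,-0.0063]
    - [0.0024,0,-0.0032]
    - [0,0,0]
    - [0,0,0]
  twist:
    - [0,0,0]
    - [0,0,0]
    - [0,0,0]
    - [0,0,0]
    - [0,0,0]
    - [0,0,0]
    - [0,0,0]
    - [0,0,0]
    - [0,0,0]

```text
time_s: 13.2
ee_pos: [0.5121, 0.3105, 0.2584]
ee_rot: [[-0.719, 0.03, 0.694], [0.018, 1.0, -0.025], [-0.694, -0.005, -0.72]]
ft_force: [-0.2, -0.5, -2.7]
finger_gap: 0.294
grip_force: 59.5
```

carry_out:
  translation:
    - [0.0035,-0.0001,-0.0045]
    - [0.0049,-0.0002,-0.0063]
    - [0.0049,-0.0002,-0.0063]
    - [0.0049,-0.0002,-0.0063]
    - [0.0014,-0.0001,-0.0018]
    - [0,0,0]
    - [0,0,0]
    - [0,0,0]
  twist:
    - [0,0,0]
    - [0,0,0]
    - [0,0,0]
    - [0,0,0]
    - [0,0,0]
    - [0,0,0]
    - [0,0,0]
    - [0,0,0]

```text
time_s: 14.0
ee_pos: [0.5317, 0.3097, 0.2334]
ee_rot: [[-0.719, 0.03, 0.694], [0.018, 1.0, -0.024], [-0.695, -0.005, -0.719]]
ft_force: [-0.2, -0.7, -3.0]
finger_gap: 0.287
grip_force: 59.5
```

```bash
cat > ff.py <<'E'
from plan import *
n=sys.argv[1];m,A=frame(n);F=[]
for i in range(6):
    F.append(A.T@np.array(read_state()['ft_force'])); capture('wrist') if i<5 else 0
F=np.array(F);print('ball',ball(n).round(4),'F',F.mean(0).round(2),'sd',F.std(0).round(2),read_state()['time_s'])
E
python3 plan.py red;python3 ff.py red
```

```text
-0.004 0.05 [0.4825 0.3116 0.2965] [-0.0491  0.0019  0.0631]
-0.004 -0.03 [0.5317 0.3099 0.2335] [0.0001 0.0002 0.0001]
tote axes
 [[ 0.7875  0.0349 -0.6153]
 [-0.0275  0.9994  0.0215]
 [ 0.6157  0.      0.788 ]] ball now [-0.0041 -0.0002 -0.03  ]
twist needed [ 0.28 -0.01 -0.28] J [ 35.3  20.2 109.3 -64.2  27.9  -0.3] F tote [-1.94 -0.71 -2.26]
ball [-0.0042 -0.0002 -0.0301] F [-1.93  0.09 -1.85] sd [0.33 0.48 0.25] 14.25
```

carry_out:
  translation:
    - [-0.0008,0,-0.0006]
    - [-0.0008,0,-0.0006]
    - [-0.0008,0,-0.0006]
    - [-0.0008,0,-0.0006]
    - [0,0,0]
  twist:
    - [0,0,0]
    - [0,0,0]
    - [0,0,0]
    - [0,0,0]
    - [0,0,0]

```text
time_s: 14.75
ee_pos: [0.5283, 0.3096, 0.2306]
ee_rot: [[-0.719, 0.03, 0.694], [0.018, 1.0, -0.025], [-0.694, -0.005, -0.72]]
ft_force: [0.4, -0.3, -2.7]
finger_gap: 0.291
grip_force: 59.5
```

carry_out:
  translation:
    - [-0.0008,0,-0.0006]
    - [0,0,0]
  twist:
    - [0,0,0]
    - [0,0,0]

```text
time_s: 14.95
ee_pos: [0.5276, 0.3096, 0.2301]
ee_rot: [[-0.719, 0.03, 0.694], [0.018, 1.0, -0.025], [-0.694, -0.005, -0.72]]
ft_force: [-0.9, -0.2, -2.6]
finger_gap: 0.29
grip_force: 59.5
```

carry_out:
  translation:
    - [-0.0006,0,-0.0005]
    - [0,0,0]
  twist:
    - [0,0,0]
    - [0,0,0]

```text
time_s: 15.15
ee_pos: [0.527, 0.3096, 0.2296]
ee_rot: [[-0.719, 0.03, 0.694], [0.018, 1.0, -0.025], [-0.694, -0.005, -0.72]]
ft_force: [-0.5, 0.2, -1.5]
finger_gap: 0.294
grip_force: 59.5
```

```bash
python3 ff.py red
```

```text
ball [-0.01   -0.0004 -0.0302] F [-1.49  0.05 -1.65] sd [0.32 0.44 0.52] 15.4
```

carry_out:
  translation:
    - [-0.0004,0,-0.0003]
    - [0,0,0]
  twist:
    - [0,0,0]
    - [0,0,0]

```text
time_s: 15.6
ee_pos: [0.5266, 0.3096, 0.2293]
ee_rot: [[-0.719, 0.03, 0.694], [0.018, 1.0, -0.025], [-0.694, -0.005, -0.72]]
ft_force: [0.4, -0.1, -2.1]
finger_gap: 0.291
grip_force: 59.5
```

carry_out:
  translation:
    - [-0.0004,0,-0.0003]
    - [0,0,0]
  twist:
    - [0,0,0]
    - [0,0,0]

```text
time_s: 15.8
ee_pos: [0.5262, 0.3096, 0.229]
ee_rot: [[-0.719, 0.03, 0.694], [0.018, 1.0, -0.025], [-0.694, -0.005, -0.72]]
ft_force: [-0.8, -0.9, -1.9]
finger_gap: 0.29
grip_force: 59.5
```

```bash
python3 ff.py red
```

```text
ball [-0.011  -0.0005 -0.0302] F [-1.58 -0.27 -1.77] sd [0.54 0.4  0.44] 16.05
```

carry_out:
  translation:
    - [-0.0004,0,-0.0003]
    - [-0.0004,0,-0.0003]
    - [0,0,0]
  twist:
    - [0,0,0]
    - [0,0,0]
    - [0,0,0]

```text
time_s: 16.35
ee_pos: [0.5254, 0.3096, 0.2284]
ee_rot: [[-0.719, 0.03, 0.694], [0.018, 1.0, -0.025], [-0.694, -0.005, -0.72]]
ft_force: [0.4, -0.3, -3.6]
finger_gap: 0.289
grip_force: 59.5
```

carry_out:
  translation:
    - [-0.0004,0,-0.0003]
    - [0,0,0]
  twist:
    - [0,0,0]
    - [0,0,0]

```text
time_s: 16.55
ee_pos: [0.5251, 0.3096, 0.2281]
ee_rot: [[-0.719, 0.03, 0.694], [0.018, 1.0, -0.025], [-0.694, -0.005, -0.72]]
ft_force: [-0.2, -0.0, -2.6]
finger_gap: 0.291
grip_force: 59.5
```

```bash
python3 ff.py red
```

```text
ball [-0.0125 -0.0005 -0.0301] F [-1.29 -0.15 -1.9 ] sd [0.58 0.27 0.49] 16.8
```

carry_out:
  translation:
    - [-0.0004,0,-0.0003]
    - [0,0,0]
  twist:
    - [0,0,0]
    - [0,0,0]

```text
time_s: 17.0
ee_pos: [0.5246, 0.3096, 0.2278]
ee_rot: [[-0.719, 0.03, 0.694], [0.018, 1.0, -0.025], [-0.694, -0.005, -0.72]]
ft_force: [0.1, -0.6, -2.7]
finger_gap: 0.291
grip_force: 59.5
```

carry_out:
  translation:
    - [-0.0004,0,-0.0003]
    - [0,0,0]
  twist:
    - [0,0,0]
    - [0,0,0]

```text
time_s: 17.2
ee_pos: [0.5242, 0.3096, 0.2275]
ee_rot: [[-0.719, 0.03, 0.694], [0.018, 1.0, -0.025], [-0.694, -0.005, -0.72]]
ft_force: [-1.0, 0.3, -1.9]
finger_gap: 0.287
grip_force: 59.5
```

```bash
python3 ff.py red; python3 -c "
from h import *
print(np.round(read_state()['torque'],3))"
```

```text
ball [-0.0135 -0.0005 -0.0301] F [-1.58  0.22 -2.06] sd [0.45 0.39 0.58] 17.45
[ 0.069  0.757 -0.037]
```

```bash
sed -i "s/^F=np.array(F);/q=[np.array(read_state()['torque']).round(3)];print('torque',q);F=np.array(F);/; s/range(6)/range(4)/; s/i<5/i<3/" ff.py
```

carry_out:
  translation:
    - [-0.0004,0,-0.0003]
    - [0,0,0]
  twist:
    - [0,0,0]
    - [0,0,0]

```text
time_s: 17.65
ee_pos: [0.5238, 0.3096, 0.2272]
ee_rot: [[-0.719, 0.03, 0.694], [0.018, 1.0, -0.025], [-0.694, -0.005, -0.72]]
ft_force: [0.2, 0.4, -3.1]
finger_gap: 0.289
grip_force: 59.5
```

carry_out:
  translation:
    - [-0.0004,0,-0.0003]
    - [0,0,0]
  twist:
    - [0,0,0]
    - [0,0,0]

```text
time_s: 17.85
ee_pos: [0.5234, 0.3096, 0.2269]
ee_rot: [[-0.719, 0.03, 0.694], [0.018, 1.0, -0.025], [-0.694, -0.005, -0.72]]
ft_force: [-0.5, 0.1, -2.5]
finger_gap: 0.287
grip_force: 59.5
```

```bash
python3 ff.py red
```

```text
torque [array([ 0.041,  0.692, -0.02 ])]
ball [-0.0145 -0.0006 -0.0301] F [-1.79 -0.42 -1.92] sd [0.18 0.32 0.26] 18.0
```

carry_out:
  translation:
    - [-0.0004,0,-0.0003]
    - [0,0,0]
  twist:
    - [0,0,0]
    - [0,0,0]

```text
time_s: 18.2
ee_pos: [0.5231, 0.3097, 0.2267]
ee_rot: [[-0.719, 0.03, 0.694], [0.018, 1.0, -0.025], [-0.695, -0.005, -0.719]]
ft_force: [1.2, 0.4, -2.3]
finger_gap: 0.287
grip_force: 59.5
```

carry_out:
  translation:
    - [-0.0004,0,-0.0003]
    - [0,0,0]
  twist:
    - [0,0,0]
    - [0,0,0]

```text
time_s: 18.4
ee_pos: [0.5229, 0.3097, 0.2266]
ee_rot: [[-0.719, 0.03, 0.694], [0.018, 1.0, -0.025], [-0.695, -0.005, -0.719]]
ft_force: [2.0, -0.1, -1.2]
finger_gap: 0.291
grip_force: 59.5
```

```bash
python3 ff.py red; python3 - <<'E'
from h import *
save('side','side4.png');s=cv2.imread('pics/side4.png')[90:190,180:310];cv2.imwrite('pics/side4c.png',cv2.resize(s,None,fx=6,fy=6,interpolation=cv2.INTER_CUBIC))
E
```

```text
torque [array([ 0.003,  0.306, -0.044])]
ball [-0.0152 -0.0005 -0.03  ] F [ 0.64 -0.3  -1.86] sd [0.24 0.3  0.27] 18.55
```

View pics/side4c.png

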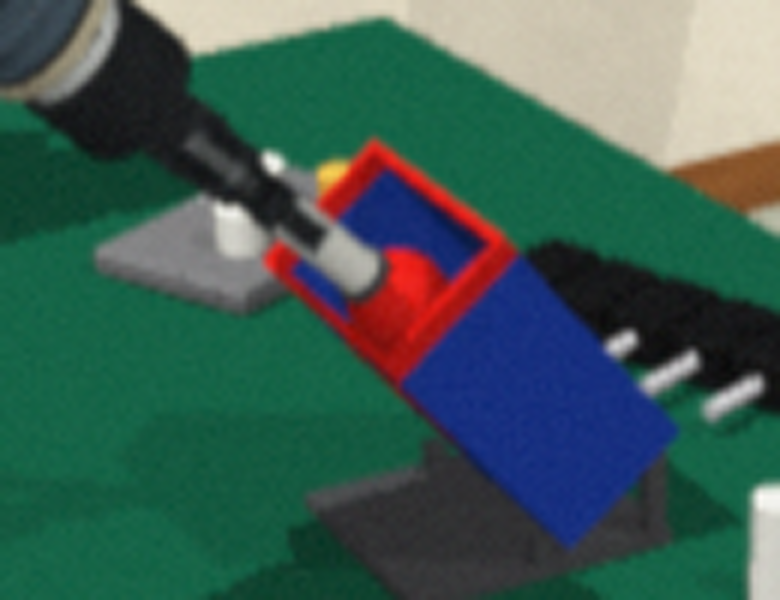

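The ball now touches the lower wall (about 2.3 N). I'll back off 1.5 mm and go down to just above the highest possible cushion.

carry_out:
  translation:
    - [0.0012,0,0.0009]
    - [0.0025,-0.0001,-0.0032]
    - [0.0037,-0.0001,-0.0047]
    - [0.0037,-0.0001,-0.0047]
    - [0.0037,-0.0001,-0.0047]
    - [0.0037,-0.0001,-0.0047]
    - [0.0012,0,-0.0016]
    - [0,0,0]
  twist:
    - [0,0,0]
    - [0,0,0]
    - [0,0,0]
    - [0,0,0]
    - [0,0,0]
    - [0,0,0]
    - [0,0,0]
    - [0,0,0]

```text
time_s: 19.4
ee_pos: [0.5425, 0.309, 0.2032]
ee_rot: [[-0.72, 0.03, 0.694], [0.018, 1.0, -0.025], [-0.694, -0.005, -0.72]]
ft_force: [-0.1, 0.4, -1.7]
finger_gap: 0.29
grip_force: 59.5
```

```bash
python3 ff.py red
```

```text
torque [array([0.097, 0.714, 0.01 ])]
ball [-0.0139 -0.0003 -0.0599] F [-1.53  0.03 -1.38] sd [0.42 0.54 0.27] 19.55
```

carry_out:
  translation:
    - [0.0008,0,-0.001]
    - [0.0008,0,-0.001]
    - [0,0,0]
  twist:
    - [0,0,0]
    - [0,0,0]
    - [0,0,0]

```text
time_s: 19.85
ee_pos: [0.544, 0.3091, 0.2016]
ee_rot: [[-0.719, 0.03, 0.694], [0.018, 1.0, -0.025], [-0.694, -0.005, -0.72]]
ft_force: [-0.0, 0.1, -2.2]
finger_gap: 0.288
grip_force: 59.5
```

carry_out:
  translation:
    - [0.0008,0,-0.001]
    - [0.0008,0,-0.001]
    - [0,0,0]
  twist:
    - [0,0,0]
    - [0,0,0]
    - [0,0,0]

```text
time_s: 20.15
ee_pos: [0.5456, 0.3091, 0.1995]
ee_rot: [[-0.719, 0.03, 0.694], [0.018, 1.0, -0.025], [-0.694, -0.005, -0.72]]
ft_force: [0.7, 0.3, -2.0]
finger_gap: 0.288
grip_force: 59.5
```

carry_out:
  translation:
    - [0.0008,0,-0.001]
    - [0.0008,0,-0.001]
    - [0,0,0]
  twist:
    - [0,0,0]
    - [0,0,0]
    - [0,0,0]

```text
time_s: 20.45
ee_pos: [0.5472, 0.3091, 0.1975]
ee_rot: [[-0.719, 0.03, 0.694], [0.018, 1.0, -0.025], [-0.694, -0.005, -0.72]]
ft_force: [-0.3, -0.1, -2.4]
finger_gap: 0.294
grip_force: 59.5
```

carry_out:
  translation:
    - [0.0008,0,-0.001]
    - [0.0008,0,-0.001]
    - [0,0,0]
  twist:
    - [0,0,0]
    - [0,0,0]
    - [0,0,0]

```text
time_s: 20.75
ee_pos: [0.5488, 0.3091, 0.1955]
ee_rot: [[-0.719, 0.03, 0.694], [0.018, 1.0, -0.025], [-0.694, -0.005, -0.72]]
ft_force: [0.7, -0.4, -2.2]
finger_gap: 0.29
grip_force: 59.5
```

carry_out:
  translation:
    - [0.0008,0,-0.001]
    - [0.0008,0,-0.001]
    - [0,0,0]
  twist:
    - [0,0,0]
    - [0,0,0]
    - [0,0,0]

```text
time_s: 21.05
ee_pos: [0.5504, 0.3091, 0.1935]
ee_rot: [[-0.719, 0.03, 0.694], [0.018, 1.0, -0.025], [-0.694, -0.005, -0.72]]
ft_force: [-0.1, 0.5, -1.6]
finger_gap: 0.289
grip_force: 59.5
```

carry_out:
  translation:
    - [0.0008,0,-0.001]
    - [0.0008,0,-0.001]
    - [0,0,0]
  twist:
    - [0,0,0]
    - [0,0,0]
    - [0,0,0]

```text
time_s: 21.35
ee_pos: [0.552, 0.3091, 0.1915]
ee_rot: [[-0.719, 0.03, 0.694], [0.018, 1.0, -0.025], [-0.694, -0.005, -0.72]]
ft_force: [0.1, 0.1, -2.2]
finger_gap: 0.288
grip_force: 59.5
```

carry_out:
  translation:
    - [0.0009,0,-0.0012]
    - [0.0009,0,-0.0012]
    - [0,0,0]
  twist:
    - [0,0,0]
    - [0,0,0]
    - [0,0,0]

```text
time_s: 21.65
ee_pos: [0.5538, 0.3091, 0.189]
ee_rot: [[-0.719, 0.03, 0.694], [0.018, 1.0, -0.025], [-0.694, -0.005, -0.72]]
ft_force: [-0.1, 0.1, -2.6]
finger_gap: 0.285
grip_force: 59.5
```

carry_out:
  translation:
    - [0.0009,0,-0.0012]
    - [0.0009,0,-0.0012]
    - [0,0,0]
  twist:
    - [0,0,0]
    - [0,0,0]
    - [0,0,0]

```text
time_s: 21.95
ee_pos: [0.5556, 0.3091, 0.1866]
ee_rot: [[-0.719, 0.03, 0.694], [0.018, 1.0, -0.025], [-0.694, -0.005, -0.72]]
ft_force: [0.3, -0.7, -2.4]
finger_gap: 0.285
grip_force: 59.5
```

carry_out:
  translation:
    - [0.0009,0,-0.0012]
    - [0.0009,0,-0.0012]
    - [0,0,0]
  twist:
    - [0,0,0]
    - [0,0,0]
    - [0,0,0]

```text
time_s: 22.25
ee_pos: [0.5575, 0.3091, 0.1843]
ee_rot: [[-0.719, 0.03, 0.694], [0.018, 1.0, -0.025], [-0.694, -0.005, -0.72]]
ft_force: [0.8, -0.1, -3.0]
finger_gap: 0.292
grip_force: 59.5
```

carry_out:
  translation:
    - [0.0009,0,-0.0012]
    - [0.0009,0,-0.0012]
    - [0,0,0]
  twist:
    - [0,0,0]
    - [0,0,0]
    - [0,0,0]

```text
time_s: 22.55
ee_pos: [0.5592, 0.3091, 0.1819]
ee_rot: [[-0.719, 0.03, 0.694], [0.018, 1.0, -0.025], [-0.694, -0.005, -0.72]]
ft_force: [-0.3, -1.3, -2.9]
finger_gap: 0.292
grip_force: 59.5
```

carry_out:
  translation:
    - [0.0009,0,-0.0012]
    - [0.0009,0,-0.0012]
    - [0,0,0]
  twist:
    - [0,0,0]
    - [0,0,0]
    - [0,0,0]

```text
time_s: 22.85
ee_pos: [0.5611, 0.3091, 0.1794]
ee_rot: [[-0.719, 0.03, 0.694], [0.018, 1.0, -0.025], [-0.694, -0.005, -0.72]]
ft_force: [0.3, -0.4, -2.7]
finger_gap: 0.292
grip_force: 59.5
```

carry_out:
  translation:
    - [0.0009,0,-0.0012]
    - [0.0009,0,-0.0012]
    - [0,0,0]
  twist:
    - [0,0,0]
    - [0,0,0]
    - [0,0,0]

```text
time_s: 23.15
ee_pos: [0.5628, 0.3091, 0.177]
ee_rot: [[-0.719, 0.03, 0.694], [0.018, 1.0, -0.025], [-0.694, -0.005, -0.72]]
ft_force: [0.3, -0.5, -1.9]
finger_gap: 0.287
grip_force: 59.5
```

carry_out:
  translation:
    - [0.0009,0,-0.0012]
    - [0.0009,0,-0.0012]
    - [0,0,0]
  twist:
    - [0,0,0]
    - [0,0,0]
    - [0,0,0]

```text
time_s: 23.45
ee_pos: [0.5646, 0.3091, 0.1746]
ee_rot: [[-0.719, 0.03, 0.694], [0.018, 1.0, -0.025], [-0.694, -0.005, -0.72]]
ft_force: [-0.1, -0.3, -2.9]
finger_gap: 0.286
grip_force: 59.5
```

carry_out:
  translation:
    - [0.0009,0,-0.0012]
    - [0.0009,0,-0.0012]
    - [0,0,0]
  twist:
    - [0,0,0]
    - [0,0,0]
    - [0,0,0]

```text
time_s: 23.75
ee_pos: [0.5664, 0.3092, 0.1726]
ee_rot: [[-0.719, 0.03, 0.694], [0.018, 1.0, -0.025], [-0.695, -0.005, -0.719]]
ft_force: [-3.6, -0.6, 1.9]
finger_gap: 0.286
grip_force: 60.1
```

The cushion is felt (about 5.7 N). I'll ease up 1 mm and ease 0.8 mm toward the wall.

carry_out:
  translation:
    - [-0.0006,0,0.0008]
    - [-0.0006,0,-0.0005]
    - [0,0,0]
  twist:
    - [0,0,0]
    - [0,0,0]
    - [0,0,0]

```text
time_s: 24.05
ee_pos: [0.5653, 0.3092, 0.1729]
ee_rot: [[-0.719, 0.03, 0.694], [0.018, 1.0, -0.025], [-0.695, -0.005, -0.719]]
ft_force: [-0.0, -0.9, 0.6]
finger_gap: 0.288
grip_force: 59.7
```

```bash
python3 ff.py red
```

```text
torque [array([-0.092,  0.239, -0.087])]
ball [-0.0148  0.0004 -0.0984] F [-0.38 -0.86  0.55] sd [0.62 0.35 0.55] 24.2
```

carry_out:
  translation:
    - [0,0,0]
    - [0,0,0]
    - [0,0,0]
    - [0,0,0]
    - [0,0,0]
    - [0,0,0]
  twist:
    - [0,0,0]
    - [0,0,0]
    - [0,0,0]
    - [0,0,0]
    - [0,0,0]
    - [0,0,0]
  grip: 0.065

```text
time_s: 24.8
ee_pos: [0.5652, 0.3091, 0.1727]
ee_rot: [[-0.719, 0.03, 0.694], [0.018, 1.0, -0.025], [-0.694, -0.005, -0.72]]
ft_force: [-0.7, 0.1, -0.1]
finger_gap: 0.762
grip_force: 0.0
```

carry_out:
  translation:
    - [-0.006,0.0002,0.008]
    - [-0.012,0.0004,0.016]
    - [-0.018,0.0006,0.024]
    - [-0.018,0.0006,0.024]
    - [-0.018,0.0006,0.024]
    - [-0.018,0.0006,0.024]
    - [0,0,0]
  twist:
    - [0,0,0]
    - [0,0,0]
    - [0,0,0]
    - [0,0,0]
    - [0,0,0]
    - [0,0,0]
    - [0,0,0]

```text
time_s: 25.5
ee_pos: [0.4742, 0.313, 0.2964]
ee_rot: [[-0.717, 0.028, 0.697], [0.019, 1.0, -0.021], [-0.697, -0.001, -0.717]]
ft_force: [0.1, -0.0, -0.3]
finger_gap: 0.759
grip_force: 0.0
```

```bash
python3 - <<'E'
from h import *
s=read_state();print(np.round(s['joint_pos'],1),np.round(s['ee_pos'],4),s['ft_force'])
im=save('side','side5.png');im=capture('side')[100:250,180:400];cv2.imwrite('pics/side5c.png',cv2.resize(im[:,:,::-1],None,fx=3.6,fy=3.6,interpolation=cv2.INTER_CUBIC))
for t in('red_handle','red_ball','red_shank_end','yellow_handle','yellow_shank_end','yellow_mouth','yellow_tote'): print(t,[(round(d['score'],2),np.round(d['point'],3).tolist()) for d in place_of('side',t)[:3]])
E
sed -i 's/side2.png/side5.png/' fit.py;python3 fit.py|tail -3
```

```text
[ 40.   10.8 111.5 -54.8  34.5  -8.1] [0.4742 0.313  0.2964] [ 0.13294109 -0.02445405 -0.27989392]
red_handle [(0.48, [0.62, -0.287, 0.047])]
red_ball [(0.41, [0.556, 0.314, 0.183]), (0.41, [0.657, 0.04, 0.025])]
red_shank_end [(0.4, [0.556, 0.311, 0.182]), (0.16, [0.618, -0.29, 0.047])]
yellow_handle [(0.61, [0.653, 0.037, -0.0]), (0.56, [0.555, 0.009, 0.002]), (0.37, [0.622, -0.284, 0.049])]
yellow_shank_end [(0.62, [0.655, 0.038, 0.136])]
yellow_mouth [(0.88, [0.51, -0.293, 0.189]), (0.72, [0.483, -0.537, 0.188]), (0.71, [0.115, -0.334, 0.189])]
yellow_tote [(0.96, [0.228, -0.323, 0.052]), (0.9, [0.618, -0.287, 0.047]), (0.84, [0.587, -0.538, 0.048])]
yellow 916 [[385.0, 228.0], [359.0, 261.0], [309.0, 226.0], [333.0, 196.0]]
[ 0.6237 -0.2969] yaw 0.0 lip 0.0051 cost 18.51 mouth [ 0.5129 -0.2969  0.1878]
[[335.9, 193.8], [385.4, 227.3], [354.2, 263.4], [307.9, 226.0]]
```

View pics/side5c.png

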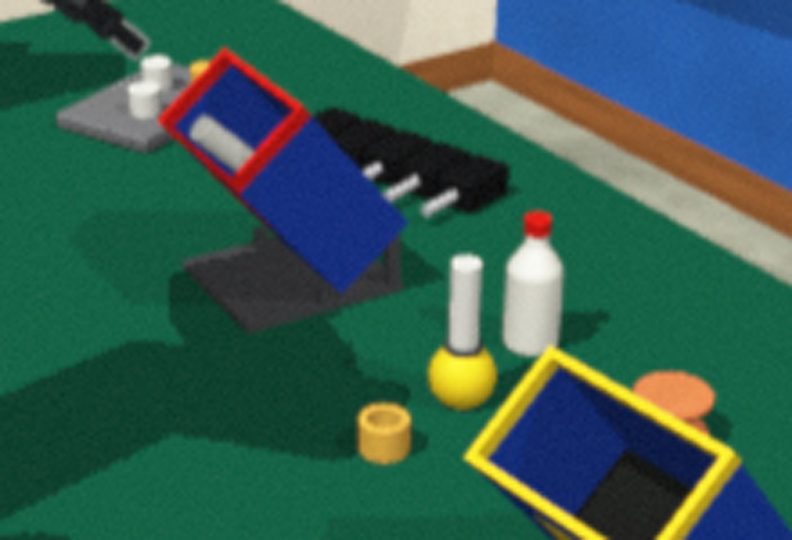

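The crop shows the red handle resting in the red tote, shank at (222,140), gripper withdrawn. Yellow's cushion shows black in its tote, with its far corner at crop (630,455), i.e. side pixel (355,226). I'll estimate its depth from that while moving.

carry_out:
  translation:
    - [0.0,0.0,0.02]
    - [0.015,-0.02,0.02]
    - [0.015,-0.02,0.01]
    - [0.015,-0.022,0]
    - [0.015,-0.022,0]
    - [0.015,-0.022,0]
    - [0.015,-0.022,0]
    - [0.015,-0.022,0]
    - [0.015,-0.022,0]
    - [0.015,-0.022,0]
    - [0.015,-0.022,0]
    - [0.015,-0.022,0]
    - [0.015,-0.022,0]
    - [0.015,-0.016,0]
    - [0,0,0]
  twist:
    - [0,0,0]
    - [0,4,0]
    - [0,4,0]
    - [0,4,0]
    - [0,4,0]
    - [0,4,0]
    - [0,4,0]
    - [0,4,0]
    - [0,4,0]
    - [0,4,0]
    - [0,4,0]
    - [0,4,0]
    - [0,0,0]
    - [0,0,0]
    - [0,0,0]
  grip: 0.0854

```text
time_s: 27.45
ee_pos: [0.6693, 0.0365, 0.3383]
ee_rot: [[-1.0, 0.021, 0.008], [0.021, 0.999, -0.028], [-0.009, -0.027, -1.0]]
ft_force: [-0.4, -0.3, -0.0]
finger_gap: 0.996
grip_force: 0.0
```

```bash
sed -i 's/\[o\[0\],o\[1\],0,0\]/[o[0],o[1],.06,.001]/' fit.py; python3 fit.py|tail -2; python3 - <<'E'
from plan import *
for y in(3,6):
  T['yellow']=(np.array([.5125,-.296,.188]),y);m,A=frame('yellow')
  P=[m+A@np.array([.042,.075,-d/1000]) for d in(0,80,90,100,110,120,130,140,150)];print(y,proj('side',P).round(1).tolist())
s=read_state();R=np.array(s['ee_rot']);print(np.round(s['joint_pos'],1),np.round(s['ee_pos'],4),np.round(np.array([.654,.037,.2])-s['ee_pos'],4))
G=np.c_[[-1,0,0],[0,1,0],[0,0,-1]];print('twist',np.degrees(cv2.Rodrigues(G@R.T)[0].ravel()).round(2))
E
```

```text
[ 0.6239 -0.2867] yaw 5.88 lip 0.0025 cost 3.95 mouth [ 0.5137 -0.298   0.1878]
[[332.7, 195.6], [385.7, 225.6], [358.9, 261.5], [308.1, 227.8]]
3 [[333.7, 198.7], [346.7, 213.7], [348.2, 215.5], [349.7, 217.2], [351.2, 219.0], [352.7, 220.7], [354.1, 222.4], [355.5, 224.0], [357.0, 225.7]]
6 [[332.1, 199.0], [344.4, 213.5], [345.8, 215.2], [347.3, 216.9], [348.7, 218.6], [350.1, 220.2], [351.4, 221.9], [352.8, 223.5], [354.1, 225.1]]
[ -0.3  29.5  69.   -1.6  81.1 -88.8] [0.6693 0.0365 0.3383] [-0.0153  0.0005 -0.1383]
twist [1.58 0.48 1.22]
```

carry_out:
  translation:
    - [-0.0153,0.0005,-0.02]
    - [0,0,0]
    - [0,0,0]
    - [0,0,0]
    - [0,0,0]
    - [0,0,0]
    - [0,0,0]
    - [0,0,0]
    - [0,0,0]
    - [0,0,0]
    - [0,0,0]
    - [0,0,0]
    - [0,0,0]
    - [0,0,0]
    - [0,0,0]
    - [0,0,0]
    - [0,0,0]
    - [0,0,0]
    - [0,0,0]
    - [0,0,0]
  twist:
    - [1.58,0.48,0]
    - [0,0,-8.5]
    - [0,0,-8.5]
    - [0,0,-8.5]
    - [0,0,-8.5]
    - [0,0,-8.5]
    - [0,0,-8.5]
    - [0,0,-8.5]
    - [0,0,-8.5]
    - [0,0,-8.5]
    - [0,0,-8.5]
    - [0,0,-8.5]
    - [0,0,-8.5]
    - [0,0,-8.5]
    - [0,0,-8.5]
    - [0,0,-8.5]
    - [0,0,-8.5]
    - [0,0,-8.5]
    - [0,0,-8.5]
    - [0,0,-8.5]

```text
time_s: 29.45
ee_pos: [0.6524, 0.0399, 0.3194]
ee_rot: [[0.956, 0.294, -0.002], [0.294, -0.956, -0.001], [-0.002, 0.0, -1.0]]
ft_force: [0.8, 0.1, 0.5]
finger_gap: 0.999
grip_force: 0.0
```

carry_out:
  translation:
    - [0,0,0]
    - [0,0,0]
    - [0,0,0]
  twist:
    - [0,0,-8.5]
    - [0,0,-8.5]
    - [0,0,0]

```text
time_s: 29.75
ee_pos: [0.6525, 0.0398, 0.3194]
ee_rot: [[1.0, 0.006, -0.002], [0.006, -1.0, -0.001], [-0.002, 0.001, -1.0]]
ft_force: [0.5, -0.1, 0.8]
finger_gap: 1.003
grip_force: 0.0
```

```bash
python3 - <<'E'
from h import *
for c in('side','scene'):
  capture(c)
  for t in('yellow_handle','yellow_ball','yellow_shank_end'): print(t,[(round(d['score'],2),np.round(d['point'],3).tolist()) for d in place_of(c,t)[:2]])
s=read_state();R=np.array(s['ee_rot']);print(np.round(s['joint_pos'],1),np.round(np.array([.654,.037,.1235])-s['ee_pos'],4))
G=np.c_[[1,0,0],[0,-1,0],[0,0,-1]];print('twist',np.degrees(cv2.Rodrigues(G@R.T)[0].ravel()).round(2))
E
```

```text
yellow_handle [(0.72, [0.655, 0.036, -0.0]), (0.46, [0.695, 0.305, 0.045])]
yellow_ball [(0.89, [0.656, 0.042, 0.028])]
yellow_shank_end [(0.8, [0.655, 0.036, 0.136])]
yellow_handle [(0.98, [0.66, 0.036, 0.005])]
yellow_ball [(0.85, [0.65, 0.036, 0.026])]
yellow_shank_end [(0.83, [0.655, 0.035, 0.135])]
[-0.6 28.4 73.2 -0.  78.5 88.9] [ 0.0012 -0.0023 -0.1961]
twist [ 0.04 -0.07 -0.5 ]
```

Descend to the yellow shank, grip and lift.

carry_out:
  translation:
    - [0.0015,-0.0025,-0.03]
    - [0,0,-0.04]
    - [0,0,-0.04]
    - [0,0,-0.04]
    - [0,0,-0.03]
    - [0,0,-0.016]
    - [0,0,0]
    - [0,0,0]
  twist:
    - [0,0,0]
    - [0,0,0]
    - [0,0,0]
    - [0,0,0]
    - [0,0,0]
    - [0,0,0]
    - [0,0,0]
    - [0,0,0]

```text
time_s: 30.95
ee_pos: [0.6551, 0.0367, 0.125]
ee_rot: [[1.0, 0.008, 0.0], [0.008, -1.0, -0.001], [0.0, 0.001, -1.0]]
ft_force: [0.7, 0.1, 0.3]
finger_gap: 1.0
grip_force: 0.0
```

carry_out:
  translation:
    - [0,0,0]
    - [0,0,0]
    - [0,0,0]
    - [0,0,0]
    - [0,0,0]
    - [0,0,0]
    - [0,0,0]
    - [0,0,0]
  twist:
    - [0,0,0]
    - [0,0,0]
    - [0,0,0]
    - [0,0,0]
    - [0,0,0]
    - [0,0,0]
    - [0,0,0]
    - [0,0,0]
  grip: 0.0

```text
time_s: 31.75
ee_pos: [0.6547, 0.0368, 0.1243]
ee_rot: [[1.0, 0.008, -0.0], [0.008, -1.0, -0.001], [-0.0, 0.001, -1.0]]
ft_force: [-1.3, 0.2, 6.6]
finger_gap: 0.289
grip_force: 58.7
```

carry_out:
  translation:
    - [0,0,0.01]
    - [0,0,0.03]
    - [0,0,0.04]
    - [0,0,0.04]
    - [0,0,0.04]
    - [0,0,0.03]
    - [0,0,0.03]
    - [0,0,0]
  twist:
    - [0,0,0]
    - [0,0,0]
    - [0,0,0]
    - [0,0,0]
    - [0,0,0]
    - [0,0,0]
    - [0,0,0]
    - [0,0,0]

```text
time_s: 32.55
ee_pos: [0.6552, 0.0367, 0.3483]
ee_rot: [[1.0, 0.007, 0.006], [0.007, -1.0, -0.001], [0.006, 0.001, -1.0]]
ft_force: [0.5, -0.2, -2.6]
finger_gap: 0.289
grip_force: 59.1
```

```bash
sed -i "s/'yellow':(np.array(.*),6.)}/'yellow':(np.array([.513,-.2965,.188]),5.5)}/" plan.py; python3 plan.py yellow; python3 -c "
from h import *
for c in ('side','scene'):
  capture(c);print([np.round(d['point'],3) for t in ('yellow_ball','yellow_shank_end') for d in place_of(c,t)[:1]])"
```

```text
-0.004 0.05 [ 0.4104 -0.3064  0.2965] [-0.2447 -0.3431 -0.0518]
-0.004 -0.03 [ 0.4594 -0.3017  0.2335] [-0.1957 -0.3384 -0.1148]
tote axes
 [[ 0.7844 -0.0958 -0.6128]
 [ 0.0755  0.9954 -0.059 ]
 [ 0.6157  0.      0.788 ]] ball now [ 0.1745  0.3179 -0.0592]
twist needed [  2.3  -43.63   4.84] J [-0.8 27.6 70.6 -0.  81.5 88.7] F tote [-1.21 -0.26 -2.38]
[array([0.658, 0.04 , 0.248]), array([0.657, 0.035, 0.362])]
[array([0.649, 0.037, 0.242]), array([0.651, 0.035, 0.355])]
```

carry_out:
  translation:
    - [-0.015,-0.02,0]
    - [-0.021,-0.03,0]
    - [-0.021,-0.03,0]
    - [-0.021,-0.03,0]
    - [-0.021,-0.03,0]
    - [-0.021,-0.03,0]
    - [-0.021,-0.03,0]
    - [-0.021,-0.03,0]
    - [-0.021,-0.03,0]
    - [-0.021,-0.03,0]
    - [-0.021,-0.03,0]
    - [-0.0197,-0.0231,0]
    - [0,0,0]
    - [0,0,-0.015]
    - [0,0,-0.02]
    - [0,0,-0.0168]
    - [0,0,0]
    - [0,0,0]
  twist:
    - [0.21,-3.97,0.44]
    - [0.21,-3.97,0.44]
    - [0.21,-3.97,0.44]
    - [0.21,-3.97,0.44]
    - [0.21,-3.97,0.44]
    - [0.21,-3.97,0.44]
    - [0.21,-3.97,0.44]
    - [0.21,-3.97,0.44]
    - [0.21,-3.97,0.44]
    - [0.21,-3.97,0.44]
    - [0.21,-3.97,0.44]
    - [0,0,0]
    - [0,0,0]
    - [0,0,0]
    - [0,0,0]
    - [0,0,0]
    - [0,0,0]
    - [0,0,0]

```text
time_s: 34.65
ee_pos: [0.4099, -0.3061, 0.2919]
ee_rot: [[0.721, 0.096, 0.687], [0.069, -0.995, 0.067], [0.69, -0.001, -0.724]]
ft_force: [-1.9, 0.0, -2.8]
finger_gap: 0.286
grip_force: 59.5
```

```bash
python3 plan.py yellow; python3 - <<'E'
from h import *
save('side','side6.png')
for t in('yellow_ball','yellow_shank_end','yellow_mouth','yellow_tote'): print(t,[(round(d['score'],2),np.round(d['point'],3).tolist()) for d in place_of('side',t)[:3]])
E
```

```text
-0.004 0.05 [ 0.4104 -0.3064  0.2965] [ 0.0006 -0.0003  0.0046]
-0.004 -0.03 [ 0.4594 -0.3017  0.2335] [ 0.0496  0.0044 -0.0584]
tote axes
 [[ 0.7844 -0.0958 -0.6128]
 [ 0.0755  0.9954 -0.059 ]
 [ 0.6157  0.      0.788 ]] ball now [-0.0079  0.0005  0.0466]
twist needed [-0.02 -0.38 -0.03] J [-59.3   7.1 116.6  54.8  49.8  -9.5] F tote [-3.22  0.21 -1.08]
yellow_ball [(0.83, [0.479, -0.295, 0.224])]
yellow_shank_end []
yellow_mouth [(0.97, [0.117, -0.336, 0.19]), (0.75, [0.511, -0.29, 0.189]), (0.71, [0.485, -0.538, 0.187])]
yellow_tote [(0.83, [0.62, -0.285, 0.047]), (0.65, [0.232, -0.329, 0.052]), (0.64, [0.587, -0.537, 0.046])]
```

View pics/side6.png

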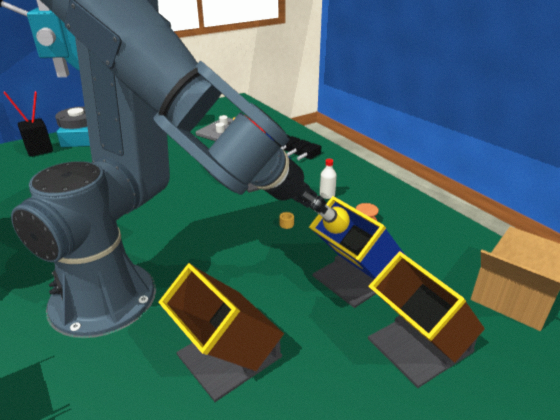

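The yellow ball is just outside the blue, yellow-rimmed mouth (335,220). I'll shift to the middle and enter.

carry_out:
  translation:
    - [0.0031,0.0003,0.0025]
    - [0,0,0]
    - [0.0025,0.0002,-0.0031]
    - [0.0049,0.0005,-0.0063]
    - [0.0049,0.0005,-0.0063]
    - [0.0049,0.0005,-0.0063]
    - [0.0049,0.0005,-0.0063]
    - [0.0024,0.0002,-0.0032]
    - [0,0,0]
    - [0,0,0]
  twist:
    - [0,-0.38,0]
    - [0,0,0]
    - [0,0,0]
    - [0,0,0]
    - [0,0,0]
    - [0,0,0]
    - [0,0,0]
    - [0,0,0]
    - [0,0,0]
    - [0,0,0]

```text
time_s: 35.9
ee_pos: [0.4373, -0.3037, 0.2629]
ee_rot: [[0.716, 0.096, 0.692], [0.069, -0.995, 0.067], [0.695, 0.0, -0.719]]
ft_force: [0.1, 0.5, -2.7]
finger_gap: 0.289
grip_force: 59.5
```

```bash
python3 plan.py yellow;python3 ff.py yellow
```

```text
-0.004 0.05 [ 0.4104 -0.3064  0.2965] [-0.0269 -0.0027  0.0336]
-0.004 -0.03 [ 0.4594 -0.3017  0.2335] [ 0.0221  0.002  -0.0294]
tote axes
 [[ 0.7844 -0.0958 -0.6128]
 [ 0.0755  0.9954 -0.059 ]
 [ 0.6157  0.      0.788 ]] ball now [-0.0034  0.0001  0.0069]
twist needed [ 0.02  0.03 -0.02] J [-56.   11.4 116.5  59.2  45.3 -12.8] F tote [-1.57  0.53 -2.26]
torque [array([-0.063,  0.74 , -0.013])]
ball [-0.0033 -0.0001  0.0071] F [-2.05  0.42 -1.96] sd [0.34 0.32 0.34] 36.05
```

carry_out:
  translation:
    - [0.0025,0.0002,-0.0031]
    - [0.0049,0.0005,-0.0063]
    - [0.0049,0.0005,-0.0063]
    - [0.0049,0.0005,-0.0063]
    - [0.0043,0.0004,-0.0055]
    - [0,0,0]
    - [-0.0008,-0.0001,-0.0006]
    - [-0.0008,-0.0001,-0.0006]
    - [-0.0008,-0.0001,-0.0006]
    - [-0.0008,-0.0001,-0.0006]
    - [0,0,0]
  twist:
    - [0,0,0]
    - [0,0,0]
    - [0,0,0]
    - [0,0,0]
    - [0,0,0]
    - [0,0,0]
    - [0,0,0]
    - [0,0,0]
    - [0,0,0]
    - [0,0,0]
    - [0,0,0]

```text
time_s: 37.15
ee_pos: [0.4554, -0.302, 0.233]
ee_rot: [[0.716, 0.096, 0.692], [0.069, -0.995, 0.066], [0.695, 0.001, -0.719]]
ft_force: [-0.8, 1.0, -3.1]
finger_gap: 0.286
grip_force: 59.5
```

```bash
python3 ff.py yellow
```

```text
torque [array([-0.07 ,  0.778,  0.026])]
ball [-0.0073  0.     -0.028 ] F [-1.65  0.29 -2.15] sd [0.52 0.48 0.42] 37.3
```

carry_out:
  translation:
    - [-0.0005,0,-0.0004]
    - [-0.0005,-0.0001,-0.0004]
    - [0,0,0]
  twist:
    - [0,0,0]
    - [0,0,0]
    - [0,0,0]

```text
time_s: 37.6
ee_pos: [0.4545, -0.302, 0.232]
ee_rot: [[0.716, 0.096, 0.692], [0.069, -0.995, 0.067], [0.695, 0.0, -0.719]]
ft_force: [-0.0, 0.8, -2.3]
finger_gap: 0.287
grip_force: 59.5
```

carry_out:
  translation:
    - [-0.0005,0,-0.0004]
    - [-0.0005,-0.0001,-0.0004]
    - [0,0,0]
  twist:
    - [0,0,0]
    - [0,0,0]
    - [0,0,0]

```text
time_s: 37.9
ee_pos: [0.4535, -0.3021, 0.2313]
ee_rot: [[0.716, 0.096, 0.692], [0.069, -0.995, 0.067], [0.695, 0.0, -0.719]]
ft_force: [-0.5, -0.3, -3.3]
finger_gap: 0.289
grip_force: 59.5
```

carry_out:
  translation:
    - [-0.0005,0,-0.0004]
    - [-0.0005,-0.0001,-0.0004]
    - [0,0,0]
  twist:
    - [0,0,0]
    - [0,0,0]
    - [0,0,0]

```text
time_s: 38.2
ee_pos: [0.4525, -0.3022, 0.2305]
ee_rot: [[0.716, 0.096, 0.692], [0.069, -0.995, 0.066], [0.695, 0.0, -0.719]]
ft_force: [-0.2, 0.1, -2.5]
finger_gap: 0.287
grip_force: 59.5
```

carry_out:
  translation:
    - [-0.0005,0,-0.0004]
    - [-0.0005,-0.0001,-0.0004]
    - [0,0,0]
  twist:
    - [0,0,0]
    - [0,0,0]
    - [0,0,0]

```text
time_s: 38.5
ee_pos: [0.4515, -0.3023, 0.2297]
ee_rot: [[0.716, 0.096, 0.692], [0.069, -0.995, 0.066], [0.695, 0.0, -0.719]]
ft_force: [-0.5, 0.6, -2.3]
finger_gap: 0.292
grip_force: 59.5
```

carry_out:
  translation:
    - [-0.0005,0,-0.0004]
    - [-0.0005,-0.0001,-0.0004]
    - [0,0,0]
  twist:
    - [0,0,0]
    - [0,0,0]
    - [0,0,0]

```text
time_s: 38.8
ee_pos: [0.4505, -0.3024, 0.2289]
ee_rot: [[0.716, 0.096, 0.692], [0.069, -0.995, 0.066], [0.695, 0.0, -0.719]]
ft_force: [0.5, -0.1, -2.8]
finger_gap: 0.291
grip_force: 59.5
```

```bash
python3 ff.py yellow
```

```text
torque [array([-0.051,  0.769, -0.012])]
ball [-0.0137  0.     -0.0281] F [-1.46 -0.06 -2.31] sd [0.29 0.23 0.26] 38.95
```

carry_out:
  translation:
    - [-0.0005,0,-0.0004]
    - [-0.0005,-0.0001,-0.0004]
    - [0,0,0]
  twist:
    - [0,0,0]
    - [0,0,0]
    - [0,0,0]

```text
time_s: 39.25
ee_pos: [0.4497, -0.3026, 0.2283]
ee_rot: [[0.715, 0.096, 0.692], [0.069, -0.995, 0.067], [0.695, 0.0, -0.719]]
ft_force: [1.9, 0.3, -0.3]
finger_gap: 0.292
grip_force: 59.5
```

```bash
python3 ff.py yellow
```

```text
torque [array([0.037, 0.291, 0.023])]
ball [-0.0148  0.     -0.028 ] F [ 0.64  0.27 -1.56] sd [0.82 0.5  0.31] 39.4
```

Wall contact (about 2.3 N). Back off 1.5 mm and go down quickly to 118 mm, since the picture puts the cushion near 140–150 mm.

carry_out:
  translation:
    - [0.0012,0.0001,0.0009]
    - [0.0025,0.0002,-0.0032]
    - [0.0037,0.0004,-0.0047]
    - [0.0037,0.0004,-0.0047]
    - [0.0037,0.0003,-0.0047]
    - [0.0037,0.0004,-0.0047]
    - [0.0037,0.0003,-0.0047]
    - [0.0012,0.0001,-0.0016]
    - [0,0,0]
  twist:
    - [0,0,0]
    - [0,0,0]
    - [0,0,0]
    - [0,0,0]
    - [0,0,0]
    - [0,0,0]
    - [0,0,0]
    - [0,0,0]
    - [0,0,0]

```text
time_s: 40.3
ee_pos: [0.4731, -0.3002, 0.2004]
ee_rot: [[0.716, 0.096, 0.692], [0.069, -0.995, 0.067], [0.695, -0.0, -0.719]]
ft_force: [-1.7, 0.2, -3.2]
finger_gap: 0.29
grip_force: 59.5
```

```bash
python3 ff.py yellow; python3 - <<'E'
from plan import *
import glob
im=cv2.imread('pics/side5.png')
h,w=200,420
c=im[188:268,300:395];cv2.imwrite('pics/c5.png',cv2.resize(c,None,fx=7,fy=7,interpolation=cv2.INTER_CUBIC))
E
```

```text
torque [array([-0.062,  0.756,  0.036])]
ball [-0.0133 -0.0001 -0.064 ] F [-2.34  0.13 -2.07] sd [0.66 0.24 0.51] 40.45
```

View pics/c5.png

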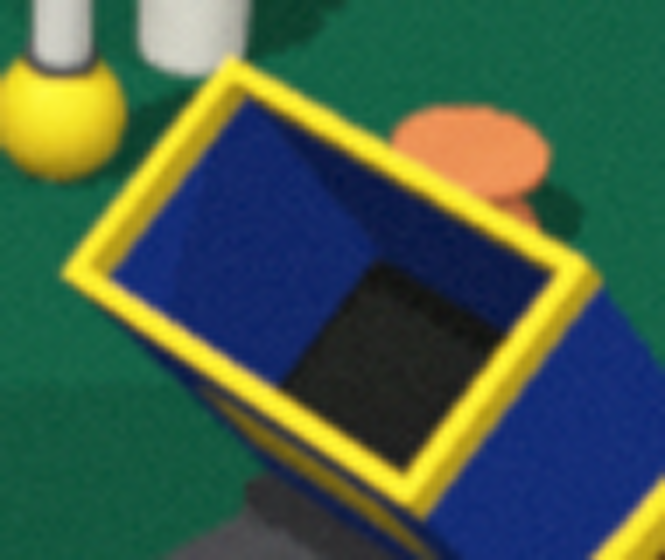

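Cushion corner at crop (380,262), side pixel (354,225), which puts it 142–150 mm deep. I'll go down another 36 mm in smooth rows.

carry_out:
  translation:
    - [0.0025,0.0002,-0.0032]
    - [0.0037,0.0004,-0.0047]
    - [0.0037,0.0003,-0.0047]
    - [0.0037,0.0004,-0.0047]
    - [0.0037,0.0003,-0.0047]
    - [0,0,0]
  twist:
    - [0,0,0]
    - [0,0,0]
    - [0,0,0]
    - [0,0,0]
    - [0,0,0]
    - [0,0,0]

```text
time_s: 41.05
ee_pos: [0.4905, -0.2984, 0.1779]
ee_rot: [[0.716, 0.096, 0.691], [0.069, -0.995, 0.067], [0.695, -0.001, -0.719]]
ft_force: [0.1, 0.3, -2.8]
finger_gap: 0.286
grip_force: 59.5
```

```bash
python3 ff.py yellow
```

```text
torque [array([-0.092,  0.786, -0.015])]
ball [-0.0132 -0.     -0.0922] F [-1.38  0.28 -2.43] sd [0.24 0.13 0.19] 41.2
```

carry_out:
  translation:
    - [0.0018,0.0002,-0.0024]
    - [0.0018,0.0002,-0.0024]
    - [0,0,0]
  twist:
    - [0,0,0]
    - [0,0,0]
    - [0,0,0]

```text
time_s: 41.5
ee_pos: [0.4939, -0.2983, 0.1736]
ee_rot: [[0.716, 0.096, 0.692], [0.069, -0.995, 0.067], [0.695, 0.0, -0.719]]
ft_force: [-0.3, -0.1, -3.2]
finger_gap: 0.29
grip_force: 59.5
```

carry_out:
  translation:
    - [0.0009,0.0001,-0.0012]
    - [0.0009,0.0001,-0.0012]
    - [0,0,0]
  twist:
    - [0,0,0]
    - [0,0,0]
    - [0,0,0]

```text
time_s: 41.8
ee_pos: [0.4957, -0.2981, 0.1714]
ee_rot: [[0.716, 0.096, 0.692], [0.069, -0.995, 0.067], [0.695, 0.0, -0.719]]
ft_force: [-0.4, 0.4, -2.5]
finger_gap: 0.289
grip_force: 59.5
```

carry_out:
  translation:
    - [0.0009,0.0001,-0.0012]
    - [0.0009,0.0001,-0.0012]
    - [0,0,0]
  twist:
    - [0,0,0]
    - [0,0,0]
    - [0,0,0]

```text
time_s: 42.1
ee_pos: [0.4975, -0.2979, 0.169]
ee_rot: [[0.716, 0.096, 0.692], [0.069, -0.995, 0.067], [0.695, 0.0, -0.719]]
ft_force: [-0.3, -0.1, -2.9]
finger_gap: 0.288
grip_force: 59.5
```

carry_out:
  translation:
    - [0.0009,0.0001,-0.0012]
    - [0.0009,0.0001,-0.0012]
    - [0,0,0]
  twist:
    - [0,0,0]
    - [0,0,0]
    - [0,0,0]

```text
time_s: 42.4
ee_pos: [0.4993, -0.2977, 0.1665]
ee_rot: [[0.716, 0.096, 0.692], [0.069, -0.995, 0.067], [0.695, 0.0, -0.719]]
ft_force: [-0.5, -0.4, -2.7]
finger_gap: 0.286
grip_force: 59.5
```

carry_out:
  translation:
    - [0.0009,0.0001,-0.0012]
    - [0.0009,0.0001,-0.0012]
    - [0,0,0]
  twist:
    - [0,0,0]
    - [0,0,0]
    - [0,0,0]

```text
time_s: 42.7
ee_pos: [0.5011, -0.2975, 0.1641]
ee_rot: [[0.716, 0.096, 0.692], [0.069, -0.995, 0.067], [0.695, 0.0, -0.719]]
ft_force: [-0.2, -0.2, -2.9]
finger_gap: 0.289
grip_force: 59.5
```

carry_out:
  translation:
    - [0.0009,0.0001,-0.0012]
    - [0.0009,0.0001,-0.0012]
    - [0,0,0]
  twist:
    - [0,0,0]
    - [0,0,0]
    - [0,0,0]

```text
time_s: 43.0
ee_pos: [0.5029, -0.2974, 0.162]
ee_rot: [[0.716, 0.096, 0.692], [0.069, -0.995, 0.066], [0.695, 0.0, -0.719]]
ft_force: [-3.0, -0.3, -0.4]
finger_gap: 0.291
grip_force: 60.0
```

Cushion felt (about 3.5 N). Ease toward the wall.

carry_out:
  translation:
    - [-0.0002,0,0.0003]
    - [-0.0008,-0.0001,-0.0006]
    - [0,0,0]
  twist:
    - [0,0,0]
    - [0,0,0]
    - [0,0,0]

```text
time_s: 43.3
ee_pos: [0.5019, -0.2976, 0.1618]
ee_rot: [[0.715, 0.096, 0.692], [0.069, -0.995, 0.066], [0.695, 0.001, -0.719]]
ft_force: [-0.7, -0.4, -0.6]
finger_gap: 0.288
grip_force: 59.8
```

```bash
python3 ff.py yellow
```

```text
torque [array([-0.027,  0.436, -0.017])]
ball [-0.0144  0.     -0.1128] F [-0.63 -0.31  0.25] sd [0.52 0.18 0.48] 43.45
```

carry_out:
  translation:
    - [0,0,0]
    - [0,0,0]
    - [0,0,0]
    - [0,0,0]
    - [0,0,0]
    - [0,0,0]
    - [0,0,0]
  twist:
    - [0,0,0]
    - [0,0,0]
    - [0,0,0]
    - [0,0,0]
    - [0,0,0]
    - [0,0,0]
    - [0,0,0]
  grip: 0.065

```text
time_s: 44.15
ee_pos: [0.5019, -0.2975, 0.1616]
ee_rot: [[0.716, 0.096, 0.692], [0.069, -0.995, 0.066], [0.695, 0.0, -0.719]]
ft_force: [0.5, 0.8, -0.2]
finger_gap: 0.761
grip_force: 0.0
```

carry_out:
  translation:
    - [-0.006,-0.0006,0.008]
    - [-0.012,-0.0012,0.016]
    - [-0.018,-0.0017,0.024]
    - [-0.018,-0.0017,0.024]
    - [-0.018,-0.0017,0.024]
    - [-0.018,-0.0017,0.024]
    - [0,0,0.03]
    - [0,0,0.02]
    - [0,0,0]
    - [0,0,0]
    - [0,0,0]
  twist:
    - [0,0,0]
    - [0,0,0]
    - [0,0,0]
    - [0,0,0]
    - [0,0,0]
    - [0,0,0]
    - [0,0,0]
    - [0,0,0]
    - [0,0,0]
    - [0,0,0]
    - [0,0,0]

```text
time_s: 45.25
ee_pos: [0.4115, -0.3056, 0.3305]
ee_rot: [[0.716, 0.096, 0.691], [0.068, -0.995, 0.068], [0.694, -0.001, -0.72]]
ft_force: [-0.4, -0.1, 0.9]
finger_gap: 0.764
grip_force: 0.0
```

```bash
python3 - <<'E'
from h import *
im=save('side','side7.png');cv2.imwrite('pics/side7c.png',cv2.resize(im[90:290,180:440,::-1],None,fx=3,fy=3,interpolation=cv2.INTER_CUBIC))
E
```

```text
(no output)
```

View pics/side7c.png

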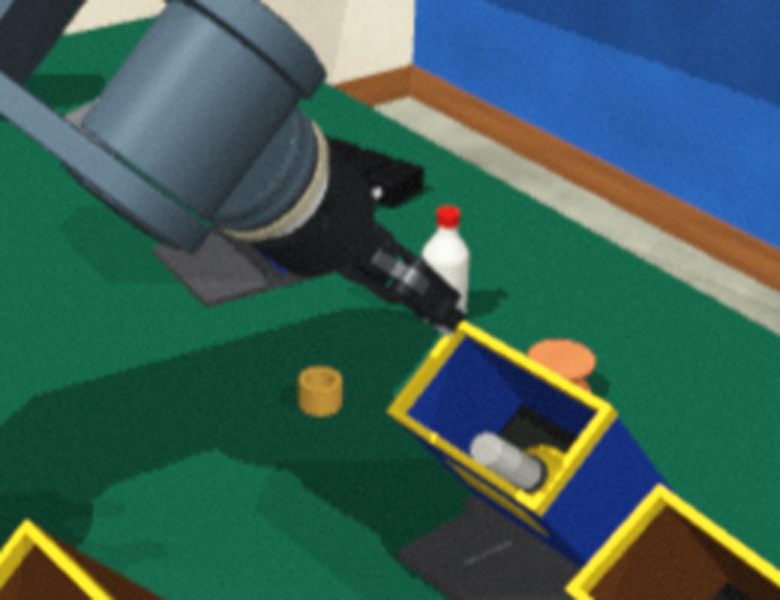

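The yellow handle lies ball down in its tote, shank at crop (505,460), and the gripper is clear. The bushing, bottle and spool are in place.

```bash
python3 -c "
from station import *
print(finish_job())"
```

```text
the job is handed in; nothing more can be done
None
```

Both handles are in the totes of their colour, red first, each lowered ball down until the cushion was felt and then let go; the job was handed in after about 45 s, and no verdict was returned.

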